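# Free the lift's pawl with the release rod and let the cell down to the lamp

## Robot

A 6-joint arm with a two-finger parallel gripper is mounted at the origin on the work surface. World frame = base frame: x ahead of the robot, y to its left, z up, the work surface at z = 0. Lengths are in mm, angles in degrees, forces in N, time in s.
With the tool pointing down it reaches from about 350 to 850 mm from the base axis. Payload 8.1 kg.
Tool frame: the origin (TCP) lies midway between the tips of the shut fingers; the grasp point (between the pads) lies 19 mm behind it; z points along the fingers, x is the direction in which the jaws open and shut, and the axes are right-handed (so a half turn about z gives the same grasp; the last joint's range is limited). The gripper opens to 85 mm and grips with 20 to 120 N. Pads are 22 mm wide; open, the fingers measure 114 mm over their backs; the gripper's body (76 mm by 85 mm) begins 54 mm behind the grasp point. The pads swing forward as they close: fully open they stand 13 mm farther back than shut.
Start: joints at [-73.075, 7.471, 85.268, -0, 87.261, -4.893], TCP at [223.018, -557.017, 231.292] pointing down, gripper open.
Joint ranges: [-169.43, 169.43], [-51.17, 129.36], [1.28, 143.12], [-76.62, 256.62], [0, 156.53], [-152.29, 152.29]. Speed limits (degrees/s): [136.94, 136.94, 159.86, 180, 180, 180].

## Interface

Orientations are given as [roll, pitch, yaw] about the fixed x, y, z axes, in that order (R = Rz(yaw) Ry(pitch) Rx(roll)).
In Python, from bench import monitor, cams, r gives the robot as it stands.
- The arm moves only by the tool jog_arm, never from a script. Its arguments are lists of equal length, an entry for each row: "offset": the shift along the tool's x, y, z in mm, a list of three; "delta_rot": the turn, a rotation vector about the tool's x, y, z in degrees, a list of three; "jaw": the opening in per cent of the stroke, from 0 (shut) to 100 (fully open). In form: {"offset": [[x, y, z], ...], "delta_rot": [[rx, ry, rz], ...], "jaw": [jaw, ...]}. A call has 1 to 20 rows; each row shifts and turns the pose as measured when the row begins, along the tool's axes as they then stand; what a row does not reach is not made up. A row lasts 1/10 s, in which the tool goes at most 50 mm and 8.59 degrees, less where a joint would pass 70% of its speed; a pose out of reach is approached as far as the arm can. A call is refused whole if a number of a shift passes 50 or a number of a turn 8.59, either way. A call with a gripper value outside its range is refused whole. The fingers move at their own pace and stop on an object; "newtons" is the grip in N (left out, the last holds). Time passes only in rows, so rows that do not move let the fingers close. It gives the time, the measured TCP pose, the force and the opening at its end, in the units of the state.
- monitor.sense(): the state, without advancing time (a new reading comes with each control period).
- cams.snapshot(name): name is "side" or "top"; returns (picture, depth): 384x512x3 uint8, red, green, blue; 384x512 float32, mm along the optical axis (not along the pixel's ray), 0 where there is no reading.
- cams.camera_model(name): a dict with "K" (3x3 intrinsics, pixels), "camera_from_world" (4x4, takes a point from world to camera coordinates). Camera axes: x right, y down, z forward; pixel columns grow to the right and rows downward; lengths in mm; the calibration is good to about 2 mm. A picture is of the moment at which its call begins. camera_model takes no time and is no camera call.
- r.hand_in(): hands the job in, once; it reports no verdict.
The state is a dict: "time": time; "joint_pos": joint angles; "qd": joint speeds; "joint_efforts": joint torques, N m; "tool_pos": TCP position; "tcp_rot": TCP orientation; "ft_force": force on the tool from outside, world axes, zero at the start; "wrist_torque": the same for the moment, N m; "finger_gap": finger opening in mm.
Only numpy, scipy, OpenCV 4.12 (cv2) and the standard library are available. Lean on these libraries where they do the work, as an engineer would, in place of code of your own. Each camera call takes 0.05 s, during which the arm holds its last target.

## Task

Pick up the release rod and, with it alone, gently lift the red tail of the lift's pawl so that the cell sinks under its own weight; let the pawl drop back in so that the cell is caught on the notch where its amber window is level with the lamp's beam. Do not force the pawl against its stop, do not push the cell or its carriage, then lay the rod back on the black mat and let go, leaving the bottle, beaker and jar alone.

Things in the scene. Friction and masses are not known exactly. Their poses are not given: they have to be found in the camera images.
- lift: White ratchet lift, fixed. Origin on the bench under the mast, z up. Base 240 x 150 x 12 (x -65 to 175). Mast 282 high, |x| and |y| below 30. Carriage, platform and cell on its +x side (x 30 to 160, |y| below 60, up to 265 high). The toothed rack and the pawl are on its -y side; the pawl's red tail sticks out to -y, with free room under it and on its -x side.
- carriage (a joint): How far the cell's carriage (0.5 to 0.95 kg) is let down, m: 0 at the start, held by the pawl on the first notch; 0.078 is the bottom. Notches every 12 mm (0.012, 0.024 .. 0.072). With the pawl held out a damper lets it sink by its own weight at 7 to 14 mm/s. When the pawl is let back in, it sinks on to the next notch and is caught there.
- pawl: Orange hook pawl, origin on its pivot, axes as the lift's when engaged. The hook hangs 52 mm down into the rack. Pushing its tail up turns it about x against a spring (1 to 3 N at 70 mm from the pivot), which pushes it back when let go. At 0.1 rad (7 mm of rise there) the hook leaves the rack and the load sinks; at 0.14 rad (10 mm) it meets a hard stop. Over 5 N is too much.
- window (a point): Centre of the amber window (24 wide, 30 high) in the +y side of the white cell on the platform; moves with the carriage.
- beam (a point): Centre of the fixed lamp's beam on the cell's +y side: the lamp is a dark tube, along y, whose yellow mouth (14 mm across) looks at the cell. Its height says how far to lower: 25 to 52 mm below the window at the start. The beam must fall inside the window, heights within 8 mm, so the notch nearest to the beam is right.
- rod_grip (a point): Centre of the wooden handle (74 long, 20 wide, 26 high) of the release rod, 90 g, loose; x along the rod to its steel tip, z up. The steel shaft, 8 mm across, leaves the handle's +x end on its axis.
- rod_tip (a point): Free end of the rod's steel shaft, 95 mm from the handle's centre.
- mat: Black rubber mat, 240 (x) x 150 (y) x 3 thick, fixed, origin under its centre. The rod starts on it and must finish on it.
- rod: The release rod; origin under the handle's centre, on its underside (13 mm below point rod_grip).
- bottle: Bystander: amber bottle, 60 across, 130 high; origin under its centre.
- beaker: Bystander: glass beaker, 68 across, 85 high; origin under its centre.
- jar: Bystander: white jar, 56 across, 70 high; origin under its centre.
- tail (a point): Point on the pawl at its pivot's height, 70 mm out to -y, above, in or below the red tail pad's middle. The pad is 26 (x) by 42 (y, 46 to 88 mm from the pivot), 8 thick, clamped in a slot: its underside lies anywhere from 20 mm below to 12 mm above this point, and this is NOT measured: find it by feel from below.
Mind the look-alikes: they are no part of the job. There is more than one size of the rod; the job needs the smallest.

How it is judged:
By the outcome, as a careful person would: the job done as asked, in the order asked, and still so for the second after the job is handed in, with the robot touching nothing.
It also fails if it takes over 59 s, if anything falls off the work surface, if the arm or the gripper's body presses on something with over 40 N, if the wrist force passes 120 N, or if a joint passes its speed limit or range.

## Working session

There is one attempt and no reset: what is moved stays moved. The work goes in short steps, Python scripts to look and compute and a tool call to move; the robot and the scene stay as the last step left them, time stands still between calls to the robot, and variables do not carry over. Pictures are saved under pics/ and viewed, and the job is handed in when it is done.

Besides the shell and the picture viewer there is one more tool, called as name(argument=value, ...) on one line, values as JSON. jog_arm: Moves the arm, as the interface text tells. Its arguments: {"type":"object","properties":{"offset":{"type":"array","items":{"type":"array","items":{"type":"number"}}},"delta_rot":{"type":"array","items":{"type":"array","items":{"type":"number"}}},"jaw":{"type":"array","items":{"type":"number"}},"newtons":{"type":"number"}},"required":["offset","delta_rot","jaw"]}

```bash
ls; mkdir -p pics; python3 - <<'E'
from bench import monitor,cams,r
import cv2,numpy as np
print(monitor.sense())
for n in("side","top"):
    p,d=cams.snapshot(n); np.savez(f'{n}0.npz',p=p,d=d); cv2.imwrite(f'pics/{n}0.png',cv2.resize(p[:,:,::-1],(800,600)))
    print(cams.camera_model(n))
E
```

```text
pics
{'time': 0.0, 'joint_pos': array([-7.30732232e+01,  7.51575903e+00,  8.53293088e+01, -1.48553424e-03,
        8.72631491e+01, -4.89501473e+00]), 'qd': array([ 0.02062187, -0.01865265, -0.03124   , -0.01000917, -0.07217628,
       -0.05708548]), 'joint_efforts': array([-8.16123211e-04, -5.69395566e+01, -5.00554097e+01, -4.14234119e-04,
        1.42987934e-02,  1.15494583e-05]), 'tool_pos': array([ 222.86155479, -556.47084536,  230.2373833 ]), 'tcp_rot': array([-1.79992244e+02,  1.07948802e-01, -6.81781288e+01]), 'ft_force': array([-0.49283046, -0.92067327,  0.15161335]), 'wrist_torque': array([ 0.03601134, -0.04205099,  0.02523218]), 'finger_gap': 85.84145494214039}
{'K': array([[495.66030421,   0.        , 244.52574654],
       [  0.        , 495.66030421, 191.04499963],
       [  0.        ,   0.        ,   1.        ]]), 'camera_from_world': array([[-7.90441007e-01, -6.12404038e-01,  1.28183066e-02,
         3.75203926e+02],
       [-4.54020292e-01,  5.71708209e-01, -6.83385176e-01,
         3.37452921e+02],
       [ 4.11179510e-01, -5.45995438e-01, -7.29945472e-01,
         1.21656143e+03],
       [ 0.00000000e+00,  0.00000000e+00,  0.00000000e+00,
         1.00000000e+00]])}
{'K': array([[400.62727277,   0.        , 256.93373286],
       [  0.        , 400.62727277, 188.57997378],
       [  0.        ,   0.        ,   1.        ]]), 'camera_from_world': array([[-1.79122630e-02, -9.99767544e-01, -1.20003811e-02,
        -3.13837664e+01],
       [-9.95975249e-01,  1.88959667e-02, -8.76141882e-02,
         5.03789849e+02],
       [ 8.78205805e-02,  1.03827142e-02, -9.96082198e-01,
         1.06169834e+03],
       [ 0.00000000e+00,  0.00000000e+00,  0.00000000e+00,
         1.00000000e+00]])}
```

View pics/side0.png

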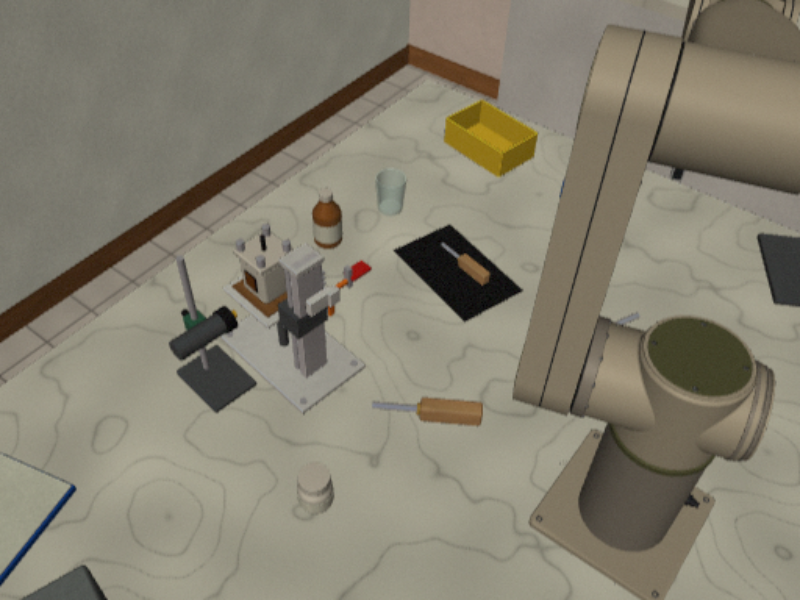

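View pics/top0.png

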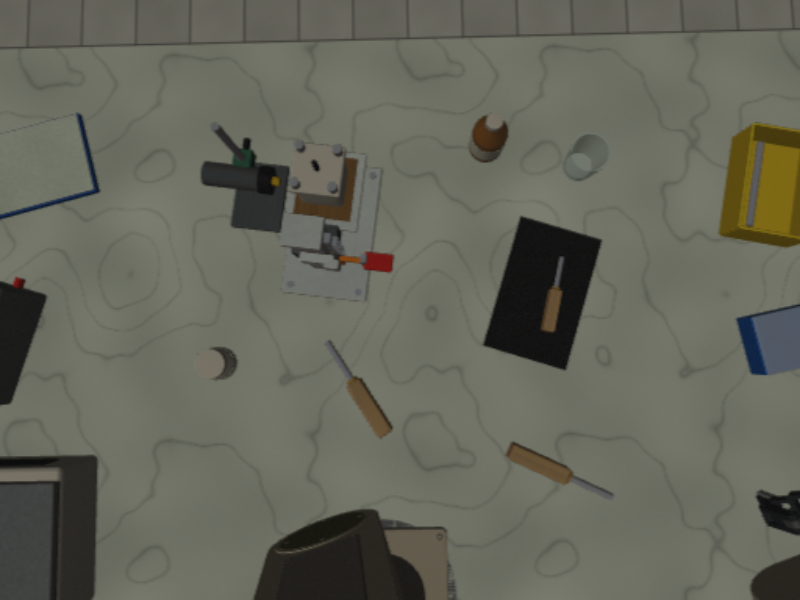

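Side view: lift at (300,320), with its red tail at (357,272) and the lamp at (205,332). The mat is at (457,272) with a small rod on it. Candidate rods in the top view are the mat rod at (554,300), the rod at (365,400) and the rod at (545,467). The last two look longer, so the one on the mat is my choice. I'll check it in crops.

```bash
cat > h.py <<'E'
import numpy as np,cv2
from bench import monitor,cams,r
def bp(n,u,v,z):  # depth
    c=cams.camera_model(n);K=c['K'];T=np.linalg.inv(c['camera_from_world'])
    p=np.array([(u-K[0,2])/K[0,0]*z,(v-K[1,2])/K[1,1]*z,z,1]);return (T@p)[:3]
def onz(n,u,v,h): # intersect with plane z=h
    a=bp(n,u,v,100);b=bp(n,u,v,1000);t=(h-a[2])/(b[2]-a[2]);return a+t*(b-a)
def px(n,P):
    c=cams.camera_model(n);q=c['camera_from_world']@np.append(P,1);q=c['K']@q[:3];return q[:2]/q[2]
def crop(p,x0,y0,x1,y1,f,name):
    im=cv2.resize(p[y0:y1,x0:x1,::-1],None,fx=f,fy=f,interpolation=cv2.INTER_CUBIC)
    for x in range((x0+9)//10*10,x1,10):
        cv2.line(im,((x-x0)*f,0),((x-x0)*f,8 if x%50 else 20),(0,255,255),1)
        if x%20==0: cv2.putText(im,str(x),((x-x0)*f+1,30),0,.35,(0,255,255),1)
    for y in range((y0+9)//10*10,y1,10):
        cv2.line(im,(0,(y-y0)*f),(8,(y-y0)*f),(0,255,255),1)
        if y%20==0: cv2.putText(im,str(y),(10,(y-y0)*f+4),0,.35,(0,255,255),1)
    cv2.imwrite('pics/'+name,im)
E
python3 - <<'E'
from h import *
s=np.load('side0.npz');t=np.load('top0.npz')
crop(s['p'],100,130,250,270,5,'s_lift.png')
crop(t['p'],120,70,260,200,5,'t_lift.png')
crop(t['p'],300,130,400,240,5,'t_mat.png')
crop(s['p'],245,135,345,210,7,'s_mat.png')
E
```

```text
(no output)
```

View pics/s_lift.png

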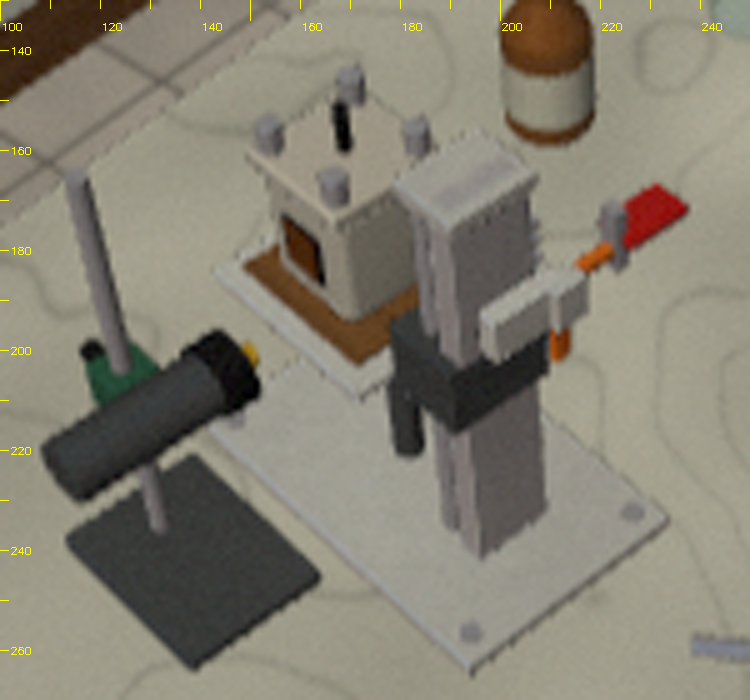

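View pics/t_lift.png

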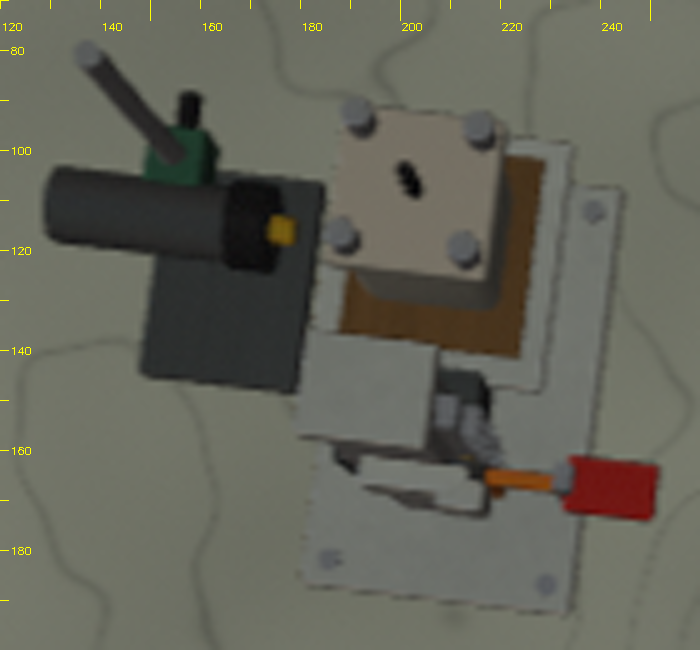

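View pics/t_mat.png

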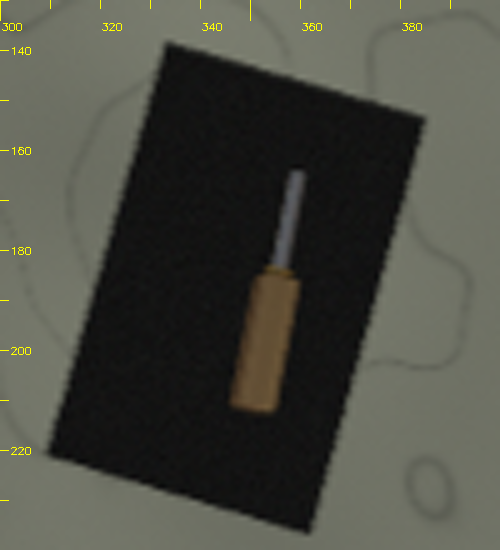

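View pics/s_mat.png

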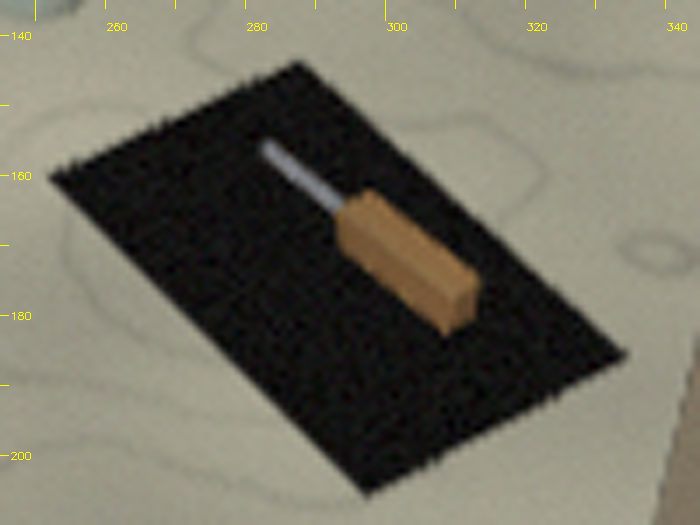

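```bash
python3 - <<'E'
from h import *
np.set_printoptions(precision=1,suppress=True)
s=np.load('side0.npz');t=np.load('top0.npz')
H=[onz('top',*c,29) for c in [(351,185),(360,186.6),(355.4,212.2),(346.2,211)]]
for h in H: print('handle',h)
c=np.mean(H,0);print('c',c, 'len',np.linalg.norm(H[1]-H[2]),np.linalg.norm(H[0]-H[3]),np.linalg.norm(H[0]-H[1]))
tip=onz('top',359.4,164.4,16);print('tip',tip,np.hypot(*(tip-c)[:2]),np.degrees(np.arctan2(*(tip-c)[1::-1])))
e=(H[0]+H[1]-H[2]-H[3]);print('yaw',np.degrees(np.arctan2(e[1],e[0])))
print('mat',[onz('top',*q,3) for q in [(333.4,138.6),(385,153.6),(362,236.6),(310,220.6)]])
B=[onz('top',*q,12) for q in [(244.6,107.6),(234.4,192.6),(180.6,187.4)]];print('base',B,np.linalg.norm(B[0]-B[1]),np.linalg.norm(B[1]-B[2]))
print('base side',onz('side',194,264.4,12),onz('side',233.6,234,12))
def D(im,n,u,v):
    z=im['d'][int(round(v)),int(round(u))];return bp(n,u,v,z)
print('window side',D(s,'side',160.6,180)); 
for q in [(150,200),(151,201),(150,199)]:print('mouth side',D(s,'side',*q))
for q in [(175,116),(176,116),(177,116)]:print('mouth top',D(t,'top',*q))
print('tail top',[D(t,'top',*q) for q in [(235,163),(242,168),(249,171),(242,164),(242,170)]])
print('tail side',[D(s,'side',*q) for q in [(228,172),(231,171),(234,171)]])
for n,im in(('top',t),('side',s)):
    p=im['p'].astype(int);m=(p[:,:,0]>130)&(p[:,:,1]<60)&(p[:,:,2]<60)
    v,u=np.nonzero(m);k=(u>180)&(u<260)&(v>140)&(v<200);v=v[k];u=u[k]
    P=np.array([D(im,n,a,b) for a,b in zip(u,v)]);P=P[np.isfinite(P).all(1)]
    print(n,len(P),np.percentile(P,[2,50,98],axis=0),cv2.minAreaRect(np.c_[u,v].astype(np.float32)))
    np.save('red_'+n,P)
    m=(p[:,:,0]>120)&(p[:,:,2]<60)&(p[:,:,1]>80);v,u=np.nonzero(m);k=(u>120)&(u<200)&(v>100)&(v<220)
    print('yel',[(a,b,D(im,n,a,b)) for a,b in zip(u[k],v[k])][:30])
E
```

```text
handle [ 507.4 -293.1   29. ]
handle [ 502.6 -317.    29. ]
handle [ 434.3 -302.    29. ]
handle [ 438.  -277.7   29. ]
c [ 470.6 -297.5   29. ] len 69.8801951460795 71.07452891075476 24.35379800135823
tip [ 564.5 -321.1   16. ] 96.85521110774432 -14.094651103720189
yaw -12.466887349986505
mat [array([ 640. , -255.2,    3. ]), array([ 595.1, -396. ,    3. ]), array([ 368.5, -323.4,    3. ]), array([ 414.4, -183.7,    3. ])]
base [array([730.6, -10.3,  12. ]), array([494.2,  21.1,  12. ]), array([511.2, 168.3,  12. ])] 238.54694325823775 148.116565070832
base side [511.5 173.   12. ] [492.8  27.   12. ]
window side [669.6 110.9 184. ]
mouth side [675.8 151.7 137. ]
mouth side [675.9 149.  130.7]
mouth side [783.4  69.6  -3.7]
mouth top [675.7 156.3 138.5]
mouth top [676.1 154.1 137. ]
mouth top [675.7 151.4 138.3]
tail top [array([546.5,   6.2, 201.7]), array([534.3,  -9.7, 204.4]), array([527.2, -25.4, 204.6]), array([543.9,  -9.7, 201.6]), array([530.2,  -9.5, 201.1])]
tail side [array([539.1,  -8.4, 201.5]), array([537.4, -18.7, 198.2]), array([528.7, -20.5, 202.1])]Traceback (most recent call last):
  File "<stdin>", line 22, in <module>
    return umr_all(a, axis, dtype, out, keepdims)
numpy.exceptions.AxisError: axis 1 is out of bounds for array of dimension 1
```

The mat rod's size matches: handle about 71 mm and tip about 96 mm from centre. Next I'll refine the lamp axis and the window height.

```bash
python3 - <<'E'
from h import *
from scipy.optimize import least_squares
np.set_printoptions(precision=1,suppress=True)
s=np.load('side0.npz');t=np.load('top0.npz')
def pts(im,n,x0,y0,x1,y1,f=lambda p:np.ones(p.shape[:2],bool)):
    p=im['p'].astype(int);v,u=np.nonzero(f(p)&(im['d']>0));k=(u>=x0)&(u<=x1)&(v>=y0)&(v<=y1)
    return np.array([bp(n,a,b,im['d'][b,a]) for a,b in zip(u[k],v[k])]),u[k],v[k]
# others rod sizes: 
# lamp tube
A,_,_=pts(t,'top',131,106,162,116); 
S,_,_=pts(s,'side',112,206,140,224)
def sel(P): return P[(P[:,2]>110)&(P[:,2]<175)&(abs(P[:,0]-676)<35)]
for nm,P in(('top',sel(A)),('side',sel(S)),('both',np.r_[sel(A),sel(S)])):
    f=lambda q:np.hypot((P[:,0]-q[0]-q[1]*(P[:,1]-180)),P[:,2]-q[2])-q[3]
    o=least_squares(f,[676,.12,138,17],loss='soft_l1');print(nm,len(P),o.x,np.std(f(o.x)))
red=lambda p:(p[:,:,0]>90)&(p[:,:,1]<.35*p[:,:,0])&(p[:,:,2]<.35*p[:,:,0])
for n,im,b in(('top',t,(225,155,255,180)),('side',s,(220,160,240,185))):
    P,u,v=pts(im,n,*b,red); print(n,len(P),np.percentile(P,[5,50,95],axis=0) if len(P) else '', u.min(),u.max(),v.min(),v.max())
# yellow
yel=lambda p:(p[:,:,0]>100)&(p[:,:,2]<.5*p[:,:,0])&(p[:,:,1]>.55*p[:,:,0])
for n,im,b in(('top',t,(165,105,185,130)),('side',s,(140,190,160,210))):
    P,u,v=pts(im,n,*b,yel); print('yel',n,len(P),P, np.c_[u,v].mean(0) if len(u) else '')
crop(s['p'],140,140,200,215,10,'s_win.png')
E
```

```text
top 350 [682.7   0.1 129.8  19.1] 1.6787780901900875
side 403 [685.4   0.1 128.2  19.7] 2.060373644183146
both 753 [684.2   0.1 129.8  18.6] 2.0555118723804067
top 174 [[525.6 -26.2 198.5]
 [536.1  -9.7 201.2]
 [546.5   6.4 203.6]] 233 250 162 173
side 86 [[526.  -25.5 196.3]
 [534.6 -11.9 199.9]
 [546.8   8.5 202.4]] 225 236 167 179
yel top 12 [[681.9 157.1 134.5]
 [680.4 153.6 139.4]
 [681.  151.6 137.4]
 [679.3 157.1 134.7]
 [679.  154.4 135.7]
 [677.9 151.2 139.3]
 [675.7 156.3 138.5]
 [676.1 154.1 137. ]
 [675.7 151.4 138.3]
 [673.2 156.3 138.5]
 [673.9 154.4 135.9]
 [673.9 151.9 135.7]] [176.  115.5]
yel side 9 [[684.5 150.9 134.3]
 [680.8 150.6 136.6]
 [783.4  69.6  -3.7]
 [678.  153.2 136.9]
 [675.8 151.7 137. ]
 [675.5 152.5 134.1]
 [675.9 149.  130.7]
 [677.4 151.7 128.1]
 [673.8 151.2 130.1]] [149.8 200.3]
```

View pics/s_win.png

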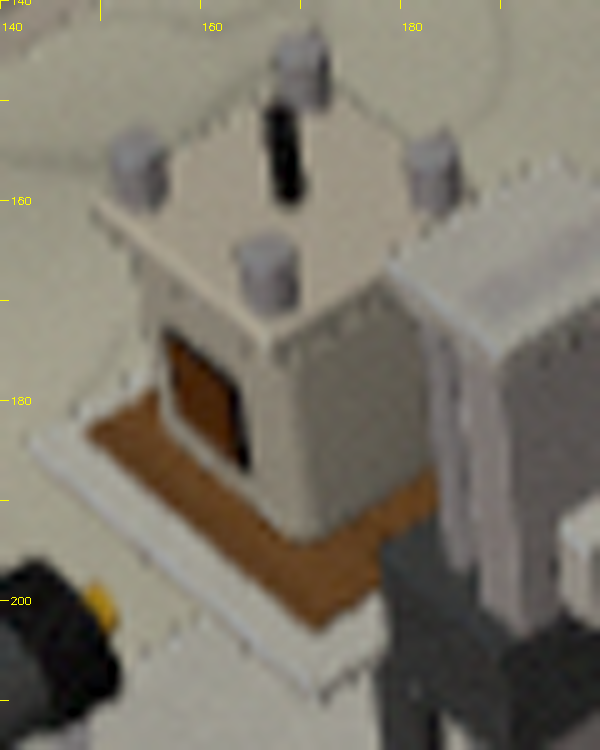

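```bash
python3 - <<'E'
from h import *
np.set_printoptions(precision=1,suppress=True)
s=np.load('side0.npz');t=np.load('top0.npz')
ly=np.array([.12,.993,0]);lx=np.array([.993,-.12,0])
def face(l): return np.array([bp('side',u,v,s['d'][v,u]) for u,v in l])
F=face([(166,176),(167,180),(167,185),(166,188),(166,184),(160,173),(162,175),(164,177),(158,184),(160,186)]);print(np.c_[F@ly,F@lx,F[:,2]])
W=face([(158,176),(159,178),(160,180),(161,182),(162,183),(160,178)]);print(np.c_[W@ly,W@lx,W[:,2]])
d=np.median(F@ly)
for dd in(d,np.median(W@ly)):
  print(dd)
  for u,v in [(156.5,172.5),(163.5,178.2),(164.6,187),(157,181),(160.4,179.7)]:
    a=bp('side',u,v,100);b=bp('side',u,v,1000);k=(dd-a@ly)/((b-a)@ly);P=a+k*(b-a);print(P@lx,P)
# mouth centre in image: with y from lamp
# cell top, platform
for u,v in[(200,107),(195,110),(205,115)]: print('celltop',bp('top',u,v,t['d'][v,u]))
for u,v in[(205,136),(215,137),(224,120)]: print('platform',bp('top',u,v,t['d'][v,u]))
E
```

```text
[[ 190.5  623.7  218.9]
 [ 690.1 -134.2 1113.8]
 [ 186.4  631.3  177.2]
 [ 187.8  636.   163.3]
 [ 188.7  631.9  182.2]
 [ 185.9  656.3  203.3]
 [ 188.4  644.5  206.1]
 [ 187.7  637.8  203.1]
 [ 186.9  673.   150.5]
 [ 187.9  663.2  150.8]]
[[189.  663.3 189.4]
 [190.4 657.9 186.9]
 [192.  652.  184.9]
 [189.9 652.  175.8]
 [191.6 645.4 178.1]
 [192.3 650.  193.9]]
187.8423400567936
669.5619543785002 [687.1 106.1 197.1]
640.7218171065433 [658.5 109.6 196.7]
641.834426290058 [659.6 109.5 162.8]
673.9656404993192 [691.5 105.6 162. ]
656.4406605725621 [674.1 107.7 179.7]
190.9802926742414
664.5404828433068 [682.5 109.8 202.8]
635.8805196921913 [654.1 113.3 202.4]
636.9861780287114 [655.2 113.2 168.7]
668.9166576430872 [686.8 109.3 168. ]
651.501162210849 [669.6 111.4 185.6]
celltop [666.3  79.  240.8]
celltop [662.8  91.8 230.6]
celltop [650.6  69.4 232. ]
platform [623.6  82.3 141.7]
platform [621.4  58.4 137.8]
platform [663.3  35.9 138.1]
```

Window centre z is about 180–185 and the beam about 130. The drop is therefore about 50 mm (stated maximum 52), so the notch is 48 mm. The pad's top is at about z 201, centred near (536,-10). Candidate rods (top, 800 px): mat rod (554,300), handle about 27 px native; (365,400), about 40 px; (540,465), about 42 px. The mat rod is the smallest and its size checks out.

```bash
cat > plan.py <<'E'
from h import *
from scipy.spatial.transform import Rotation as Ro
np.set_printoptions(precision=1,suppress=True)
def st():
    s=monitor.sense();print('t',round(s['time'],2),'pos',s['tool_pos'],'rot',s['tcp_rot'],'F',s['ft_force'],'gap',round(s['finger_gap'],1),'j',s['joint_pos']);return s
def plan(target,yaw,n):
    s=st();R=Ro.from_euler('xyz',s['tcp_rot'],degrees=True);G=Ro.from_euler('xyz',[180,0,yaw],degrees=True)
    rv=(R.inv()*G).as_rotvec(degrees=True);d=np.array(target)-s['tool_pos']
    print('rot/row',rv/n,'tot',rv)
    for i in range(n):
        Ri=R*Ro.from_rotvec(rv*i/n,degrees=True);print(Ri.inv().apply(d/n))
E
python3 -c "
from plan import *
plan([470.6,-297.5,90],-103.3,10)"
```

```text
t 0.1 pos [ 222.9 -556.5  230.3] rot [-180.     0.1  -68.2] F [ 0.4  0.6 -0.2] gap 85.6 j [-73.1   7.5  85.3  -0.   87.3  -4.9]
rot/row [0.  0.  3.5] tot [ 0.   0.1 35.1]
[-14.8 -32.6  14.1]
[-16.8 -31.7  14.1]
[-18.7 -30.6  14.1]
[-20.5 -29.4  14.1]
[-22.3 -28.   14.1]
[-24.  -26.6  14.1]
[-25.6 -25.1  14.1]
[-27.1 -23.5  14. ]
[-28.5 -21.8  14. ]
[-29.7 -20.   14. ]
```

jog_arm(offset=[[-15, -33, 14], [-17, -32, 14], [-19, -31, 14], [-20, -29, 14], [-22, -28, 14], [-24, -27, 14], [-26, -25, 14], [-27, -23, 14], [-28, -22, 14], [-30, -20, 14], [0, 0, 0], [0, 0, 0]], delta_rot=[[0, 0, 3.5], [0, 0, 3.5], [0, 0, 3.5], [0, 0, 3.5], [0, 0, 3.5], [0, 0, 3.5], [0, 0, 3.5], [0, 0, 3.5], [0, 0, 3.5], [0, 0, 3.5], [0, 0, 0], [0, 0, 0]], jaw=[100, 100, 100, 90, 80, 70, 65, 65, 65, 65, 65, 65], newtons=100)

```text
time: 1.3
tool_pos: [478.4, -287.6, 79.5]
tcp_rot: [179.5, 0.2, -104.8]
ft_force: [-0.4, -0.2, 0.6]
finger_gap: 55.4
```

```bash
python3 -c "
from plan import *
plan([470.6,-297.5,50],-103.3,3)
p,d=cams.snapshot('top');crop(p,260,90,420,240,5,'t1.png')
p,d=cams.snapshot('side');crop(p,220,90,380,220,5,'s1.png')
"
```

```text
t 1.3 pos [ 478.4 -287.6   79.5] rot [ 179.5    0.2 -104.8] F [-0.4 -0.2  0.6] gap 55.4 j [-36.3   8.7 100.3   0.   71.5  68.5]
rot/row [ 0.2  0.1 -0.5] tot [ 0.5  0.2 -1.5]
[3.9 1.6 9.8]
[3.8 1.6 9.8]
[3.8 1.7 9.8]
```

View pics/s1.png

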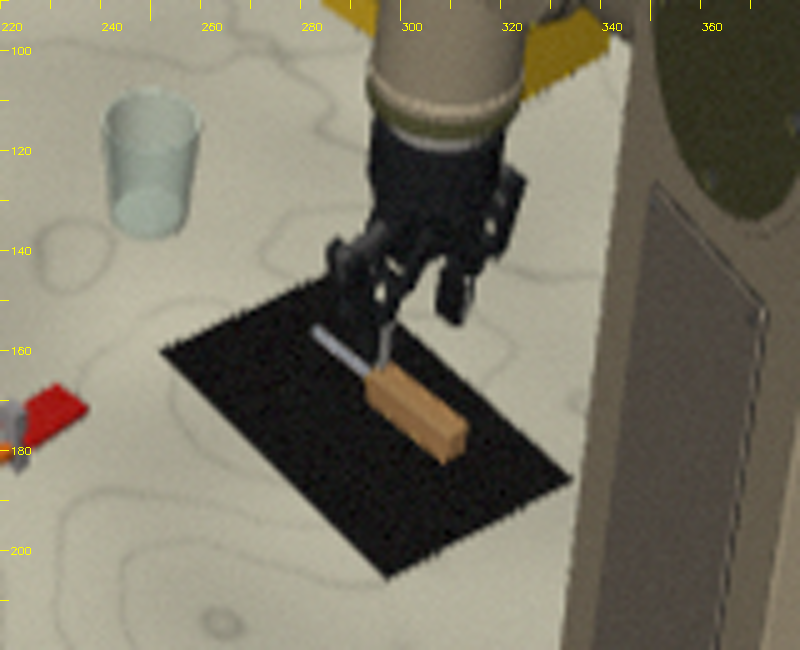

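The gripper is above the rod (handle at about (302,172)), with the jaws straddling it. Centring, then descending.

jog_arm(offset=[[4, 1.6, 10], [4, 1.6, 10], [4, 1.6, 10], [0, 0, 0], [0, 0, 0]], delta_rot=[[0.2, 0, -0.5], [0.2, 0, -0.5], [0, 0, -0.5], [0, 0, 0], [0, 0, 0]], jaw=[65, 65, 65, 65, 65])

```text
time: 1.9
tool_pos: [467.2, -303.5, 48.0]
tcp_rot: [-180.0, 0.1, -103.5]
ft_force: [-0.0, -0.4, 0.5]
finger_gap: 55.4
```

```bash
python3 -c "
from plan import *
plan([470.6,-297.5,6],-103.3,5)
"
```

```text
t 1.9 pos [ 467.2 -303.5   48. ] rot [-180.     0.1 -103.5] F [-0.  -0.4  0.5] gap 55.4 j [-38.4  10.4 102.    0.1  67.6  65.1]
rot/row [-0.  0. -0.] tot [-0.   0.1 -0.2]
[-1.3 -0.4  8.4]
[-1.3 -0.4  8.4]
[-1.3 -0.4  8.4]
[-1.3 -0.4  8.4]
[-1.3 -0.4  8.4]
```

jog_arm(offset=[[-4, -1.5, 7], [0, 0, 7], [0, 0, 7], [0, 0, 7], [0, 0, 4], [0, 0, 0], [0, 0, 0]], delta_rot=[[0, 0, 0], [0, 0, 0], [0, 0, 0], [0, 0, 0], [0, 0, 0], [0, 0, 0], [0, 0, 0]], jaw=[65, 65, 65, 65, 65, 65, 65])

```text
time: 2.6
tool_pos: [470.2, -299.2, 13.1]
tcp_rot: [-180.0, 0.1, -103.5]
ft_force: [-0.7, 0.3, 0.1]
finger_gap: 55.7
```

```bash
python3 -c "
from plan import *
plan([470.6,-297.5,6],-103.3,3)
"
```

```text
t 2.6 pos [ 470.2 -299.2   13.1] rot [-180.     0.1 -103.5] F [-0.7  0.3  0.1] gap 55.7 j [-37.8  13.4 102.8   0.2  63.9  65.6]
rot/row [-0.   0.  -0.1] tot [-0.   0.1 -0.2]
[-0.6 -0.   2.4]
[-0.6 -0.   2.4]
[-0.6 -0.   2.4]
```

jog_arm(offset=[[-1, 0, 4], [0, 0, 2], [0, 0, 0], [0, 0, 0], [0, 0, 0], [0, 0, 0], [0, 0, 0], [0, 0, 0], [0, 0, 0], [0, 0, 0]], delta_rot=[[0, 0, 0], [0, 0, 0], [0, 0, 0], [0, 0, 0], [0, 0, 0], [0, 0, 0], [0, 0, 0], [0, 0, 0], [0, 0, 0], [0, 0, 0]], jaw=[65, 65, 65, 0, 0, 0, 0, 0, 0, 0], newtons=100)

```text
time: 3.6
tool_pos: [471.1, -298.8, 7.9]
tcp_rot: [-179.9, 0.1, -103.5]
ft_force: [-0.3, -0.2, 0.2]
finger_gap: 18.3
```

```bash
python3 -c "
from plan import *
st()
p,d=cams.snapshot('side');crop(p,240,90,360,220,6,'s2.png')
"
```

```text
t 3.6 pos [ 471.1 -298.8    7.9] rot [-179.9    0.1 -103.5] F [-0.3 -0.2  0.2] gap 18.3 j [-37.7  13.8 102.9   0.2  63.2  65.7]
```

View pics/s2.png

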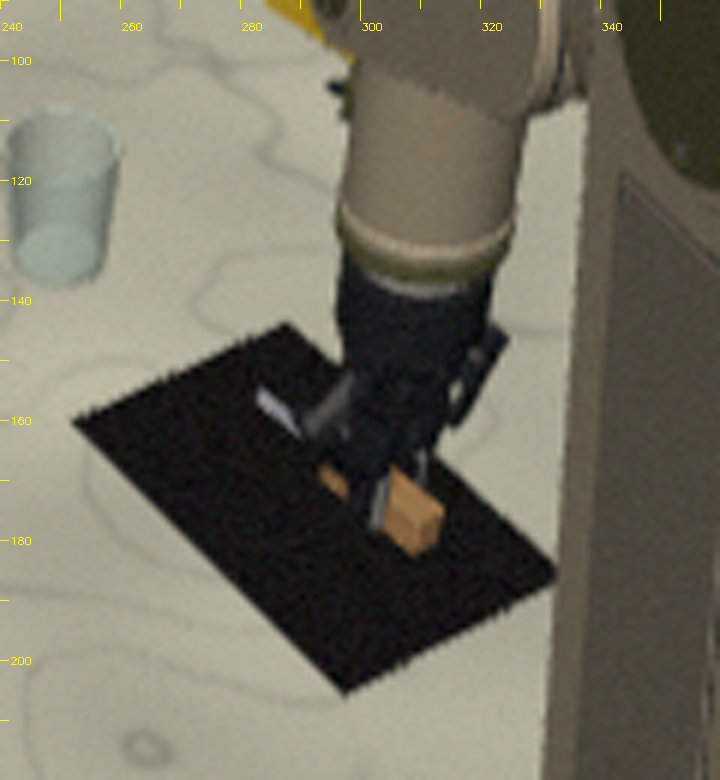

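The handle is gripped (gap 18.3); the steel tip shows at (283,156). Lifting.

jog_arm(offset=[[0, 0, -5], [0, 0, -10], [0, 0, -15], [0, 0, -20], [0, 0, -20], [0, 0, -15], [0, 0, -5], [0, 0, 0], [0, 0, 0]], delta_rot=[[0, 0, 0], [0, 0, 0], [0, 0, 0], [0, 0, 0], [0, 0, 0], [0, 0, 0], [0, 0, 0], [0, 0, 0], [0, 0, 0]], jaw=[0, 0, 0, 0, 0, 0, 0, 0, 0])

```text
time: 4.55
tool_pos: [471.9, -299.7, 108.8]
tcp_rot: [-179.6, -0.0, -103.5]
ft_force: [-0.7, 0.2, -0.2]
finger_gap: 17.9
```

```bash
python3 -c "
from plan import *
plan([450,-80,157],-97,12)
"
```

```text
t 4.55 pos [ 471.9 -299.7  108.8] rot [-179.6   -0.  -103.5] F [-0.7  0.2 -0.2] gap 17.9 j [-37.8   6.1  99.9   0.1  73.7  65.7]
rot/row [-0.  -0.  -0.5] tot [-0.4 -0.  -6.5]
[-17.4   6.   -4.1]
[-17.4   5.9  -4.1]
[-17.5   5.7  -4.1]
[-17.5   5.5  -4.1]
[-17.6   5.4  -4. ]
[-17.6   5.2  -4. ]
[-17.7   5.   -4. ]
[-17.7   4.9  -4. ]
[-17.8   4.7  -4. ]
[-17.8   4.5  -4. ]
[-17.9   4.4  -4. ]
[-17.9   4.2  -4. ]
```

jog_arm(offset=[[-10, 4, -4], [-18, 6, -4], [-18, 6, -4], [-18, 6, -4], [-18, 5, -4], [-18, 5, -4], [-18, 5, -4], [-18, 5, -4], [-18, 5, -4], [-18, 4, -4], [-15, 4, -4], [-7, 2, -2], [0, 0, 0], [0, 0, 0]], delta_rot=[[0, 0, -0.5], [0, 0, -0.5], [0, 0, -0.5], [0, 0, -0.5], [0, 0, -0.5], [0, 0, -0.5], [0, 0, -0.5], [0, 0, -0.5], [0, 0, -0.5], [0, 0, -0.5], [0, 0, -0.5], [0, 0, -0.5], [0, 0, 0], [0, 0, 0]], jaw=[0, 0, 0, 0, 0, 0, 0, 0, 0, 0, 0, 0, 0, 0])

```text
time: 5.95
tool_pos: [440.5, -80.0, 145.9]
tcp_rot: [179.2, 0.5, -96.9]
ft_force: [-0.8, -0.2, -1.4]
finger_gap: 17.9
```

```bash
python3 -c "
from plan import *
plan([450,-1,157],-97,8)
p,d=cams.snapshot('side');crop(p,140,110,300,230,5,'s3.png')
p,d=cams.snapshot('top');crop(p,160,70,310,200,5,'t3.png')
"
```

```text
t 5.95 pos [440.5 -80.  145.9] rot [179.2   0.5 -96.9] F [-0.8 -0.2 -1.4] gap 17.9 j [-17.1 -12.6 113.8   0.3  79.7  79.7]
rot/row [0.1 0.1 0. ] tot [0.8 0.5 0.1]
[-10.    0.   -1.3]
[-10.    0.   -1.3]
[-10.    0.   -1.3]
[-10.    0.   -1.3]
[-10.    0.   -1.3]
[-10.    0.   -1.4]
[-10.    0.   -1.4]
[-10.    0.   -1.4]
```

View pics/s3.png

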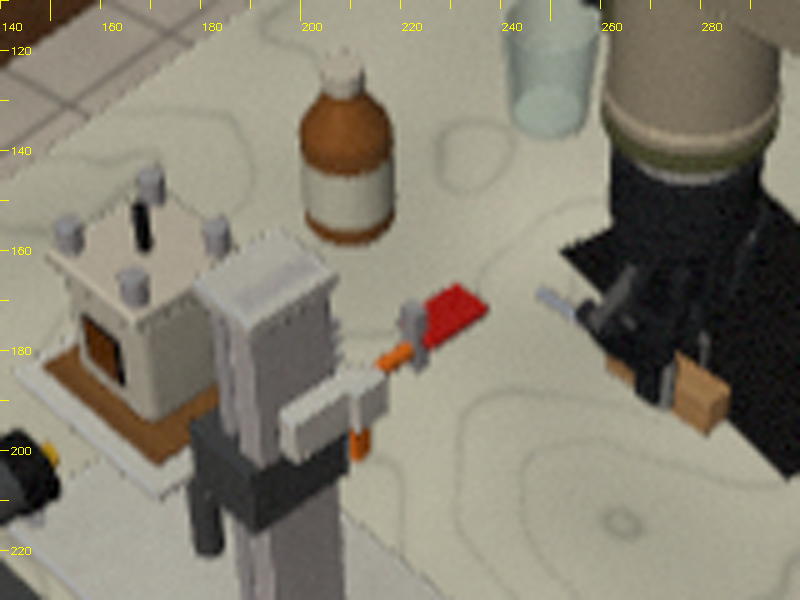

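View pics/t3.png

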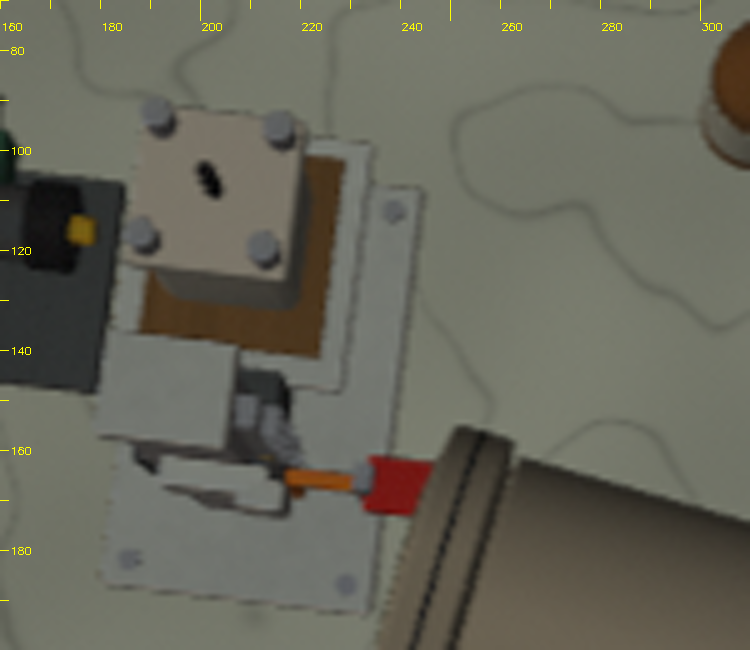

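The side view shows the tip at about (248,169) and the red pad at (230,172). The cell is visible in both cameras. Verifying the tip position, then going under the pad.

```bash
python3 -c "
from plan import *
print(px('side',[534.7,-91.5,154]), onz('side',248,168.6,154))
"
```

```text
[248.3 168.4] [534.9 -90.2 154. ]
```

jog_arm(offset=[[-6, 0, -1], [-10, 0, -1], [-10, 0, -1], [-10, 0, -1], [-10, 0, -1], [-10, 0, -1], [-8, 0, -1], [-4, 0, -1], [0, 0, 0], [0, 0, 0]], delta_rot=[[0.1, 0.1, 0], [0.1, 0.1, 0], [0.1, 0.1, 0], [0.1, 0.1, 0], [0.1, 0.1, 0], [0.1, 0, 0], [0.1, 0, 0], [0.1, 0, 0], [0, 0, 0], [0, 0, 0]], jaw=[0, 0, 0, 0, 0, 0, 0, 0, 0, 0])

```text
time: 7.05
tool_pos: [449.7, -7.2, 154.5]
tcp_rot: [-180.0, -0.0, -97.0]
ft_force: [0.2, 0.2, -1.2]
finger_gap: 17.7
```

```bash
python3 -c "
from plan import *
plan([450,-1,157],-97,8)
p,d=cams.snapshot('side');np.savez('s4.npz',p=p,d=d);crop(p,140,120,280,220,5,'s4.png')
p,d=cams.snapshot('top');crop(p,160,70,310,200,5,'t4.png')
"
```

```text
t 7.05 pos [449.7  -7.2 154.5] rot [-180.   -0.  -97.] F [ 0.2  0.2 -1.2] gap 17.7 j [ -7.4 -13.7 113.7  -0.   79.9  89.6]
rot/row [-0. -0.  0.] tot [-0. -0.  0.]
[-0.8  0.1 -0.3]
[-0.8  0.1 -0.3]
[-0.8  0.1 -0.3]
[-0.8  0.1 -0.3]
[-0.8  0.1 -0.3]
[-0.8  0.1 -0.3]
[-0.8  0.1 -0.3]
[-0.8  0.1 -0.3]
```

View pics/s4.png

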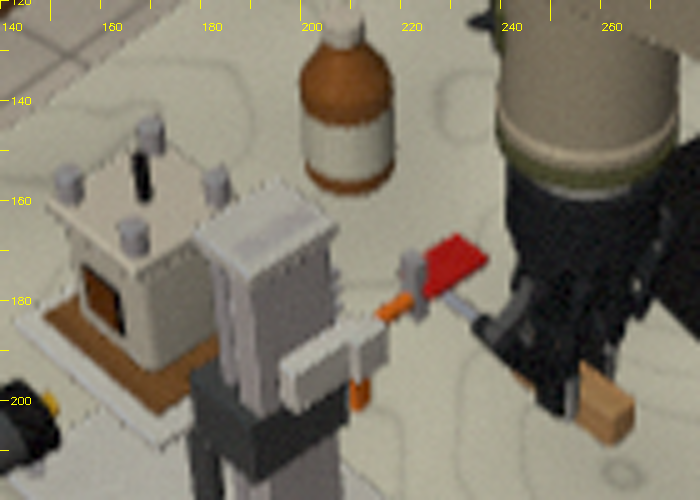

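View pics/t4.png

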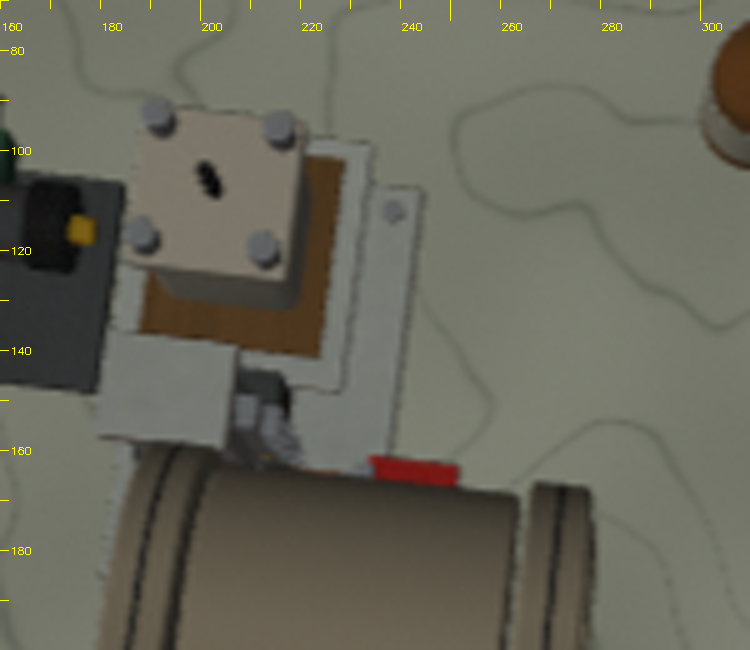

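jog_arm(offset=[[-3, 0, -3], [-3, 0, -4], [0, 0, -4], [0, 0, -2], [0, 0, 0], [0, 0, 0]], delta_rot=[[0, 0, 0], [0, 0, 0], [0, 0, 0], [0, 0, 0], [0, 0, 0], [0, 0, 0]], jaw=[0, 0, 0, 0, 0, 0])

```text
time: 7.75
tool_pos: [450.7, -2.0, 169.0]
tcp_rot: [-180.0, -0.1, -97.1]
ft_force: [0.2, 0.1, -0.6]
finger_gap: 17.8
```

jog_arm(offset=[[0, 0, 0]], delta_rot=[[0, 0, 0]], jaw=[0])

```text
time: 7.85
tool_pos: [450.7, -2.0, 169.0]
tcp_rot: [-180.0, -0.1, -97.1]
ft_force: [0.5, -0.4, -0.3]
finger_gap: 17.7
```

jog_arm(offset=[[0, 0, 0]], delta_rot=[[0, 0, 0]], jaw=[0])

```text
time: 7.95
tool_pos: [450.6, -2.1, 168.9]
tcp_rot: [-180.0, -0.1, -97.1]
ft_force: [-0.3, 0.8, -0.4]
finger_gap: 17.9
```

jog_arm(offset=[[0, 0, -1]], delta_rot=[[0, 0, 0]], jaw=[0])

```text
time: 8.05
tool_pos: [450.4, -2.1, 169.6]
tcp_rot: [180.0, -0.1, -97.1]
ft_force: [0.4, -0.3, -0.3]
finger_gap: 17.9
```

jog_arm(offset=[[0, 0, 0]], delta_rot=[[0, 0, 0]], jaw=[0])

```text
time: 8.15
tool_pos: [450.4, -2.1, 169.7]
tcp_rot: [180.0, -0.1, -97.1]
ft_force: [-0.0, -0.4, -0.7]
finger_gap: 18.2
```

jog_arm(offset=[[0, 0, -2], [0, 0, -2], [0, 0, 0]], delta_rot=[[0, 0, 0], [0, 0, 0], [0, 0, 0]], jaw=[0, 0, 0])

```text
time: 8.45
tool_pos: [450.4, -2.1, 173.9]
tcp_rot: [180.0, -0.1, -97.1]
ft_force: [0.4, -0.9, -0.9]
finger_gap: 18.1
```

jog_arm(offset=[[0, 0, -1.5], [0, 0, 0]], delta_rot=[[0, 0, 0], [0, 0, 0]], jaw=[0, 0])

```text
time: 8.65
tool_pos: [450.5, -2.1, 175.7]
tcp_rot: [180.0, -0.1, -97.1]
ft_force: [-0.2, -0.0, -0.3]
finger_gap: 18.1
```

jog_arm(offset=[[0, 0, -1.5], [0, 0, 0]], delta_rot=[[0, 0, 0], [0, 0, 0]], jaw=[0, 0])

```text
time: 8.85
tool_pos: [450.5, -2.1, 177.4]
tcp_rot: [180.0, -0.1, -97.1]
ft_force: [0.5, -0.3, -0.6]
finger_gap: 18.1
```

jog_arm(offset=[[0, 0, -1.5], [0, 0, 0]], delta_rot=[[0, 0, 0], [0, 0, 0]], jaw=[0, 0])

```text
time: 9.05
tool_pos: [450.5, -2.1, 179.0]
tcp_rot: [180.0, -0.1, -97.1]
ft_force: [-0.2, 0.2, -0.6]
finger_gap: 17.8
```

jog_arm(offset=[[0, 0, -1], [0, 0, 0]], delta_rot=[[0, 0, 0], [0, 0, 0]], jaw=[0, 0])

```text
time: 9.25
tool_pos: [450.4, -2.1, 180.0]
tcp_rot: [180.0, -0.1, -97.1]
ft_force: [0.8, 0.2, -0.2]
finger_gap: 18.1
```

jog_arm(offset=[[0, 0, -1], [0, 0, 0]], delta_rot=[[0, 0, 0], [0, 0, 0]], jaw=[0, 0])

```text
time: 9.45
tool_pos: [450.4, -2.1, 181.1]
tcp_rot: [180.0, -0.1, -97.1]
ft_force: [0.2, 0.5, -1.3]
finger_gap: 18.0
```

jog_arm(offset=[[0, 0, -1], [0, 0, 0]], delta_rot=[[0, 0, 0], [0, 0, 0]], jaw=[0, 0])

```text
time: 9.65
tool_pos: [450.1, -2.0, 181.6]
tcp_rot: [179.9, -0.1, -97.1]
ft_force: [2.0, -0.5, -3.4]
finger_gap: 18.2
```

jog_arm(offset=[[0, 0, 0]], delta_rot=[[0, 0, 0]], jaw=[0])

```text
time: 9.75
tool_pos: [450.0, -2.0, 181.5]
tcp_rot: [179.9, -0.1, -97.1]
ft_force: [0.5, -0.3, -1.6]
finger_gap: 18.0
```

```bash
python3 -c "
from plan import *
st()
p,d=cams.snapshot('side');np.savez('s5.npz',p=p,d=d);crop(p,190,140,280,220,8,'s5.png')
st()
"
```

```text
t 9.75 pos [450.   -2.  181.5] rot [179.9  -0.1 -97.1] F [ 0.5 -0.3 -1.6] gap 18.0 j [ -6.7 -14.8 111.8  -0.1  83.1  90.4]
t 9.8 pos [450.   -2.  181.5] rot [179.9  -0.1 -97.1] F [ 1.2  0.  -1.9] gap 18.0 j [ -6.7 -14.8 111.8  -0.1  83.1  90.4]
```

View pics/s5.png

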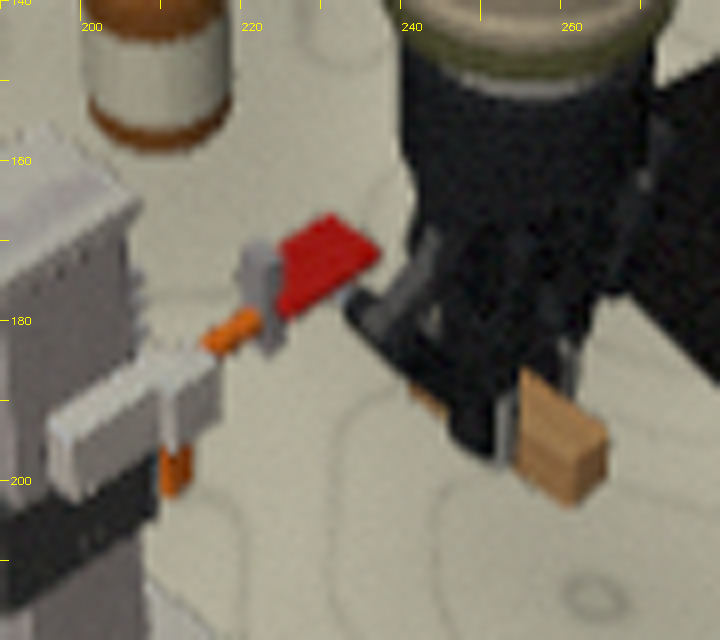

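Contact at TCP z about 181.2, which agrees with the seen pad height. Raising gently; the target is about +8.3 mm.

jog_arm(offset=[[0, 0, -0.8], [0, 0, -0.3]], delta_rot=[[0, 0, 0], [0, 0, 0]], jaw=[0, 0])

```text
time: 10.0
tool_pos: [449.8, -1.9, 182.2]
tcp_rot: [179.9, -0.0, -97.1]
ft_force: [2.6, 0.3, -5.0]
finger_gap: 17.8
```

jog_arm(offset=[[0, 0, -0.8], [0, 0, -0.3]], delta_rot=[[0, 0, 0], [0, 0, 0]], jaw=[0, 0])

```text
time: 10.2
tool_pos: [449.6, -1.9, 183.0]
tcp_rot: [179.8, -0.0, -97.1]
ft_force: [0.1, 1.0, -3.7]
finger_gap: 17.9
```

jog_arm(offset=[[0, 0, -0.8], [0, 0, -0.3]], delta_rot=[[0, 0, 0], [0, 0, 0]], jaw=[0, 0])

```text
time: 10.4
tool_pos: [449.3, -1.8, 184.0]
tcp_rot: [179.8, -0.0, -97.1]
ft_force: [-0.4, -0.1, -2.4]
finger_gap: 17.8
```

jog_arm(offset=[[0, 0, 0]], delta_rot=[[0, 0, 0]], jaw=[0])

```text
time: 10.5
tool_pos: [449.3, -1.8, 184.1]
tcp_rot: [179.8, -0.0, -97.1]
ft_force: [0.1, 0.7, -3.6]
finger_gap: 18.1
```

```bash
cat > see.py <<'E'
from plan import *
def see(tag):
    s=st();p,d=cams.snapshot('side');np.savez(f'{tag}.npz',p=p,d=d)
    p0=np.load('s4.npz')
    def dz(box):  # cell top patch mean z
        x0,y0,x1,y1=box
        f=lambda D:np.median([bp('side',u,v,D[v,u])[2] for u in range(x0,x1) for v in range(y0,y1) if D[v,u]>0])
        return f(p0['d']),f(d)
    # vertical image shift of cell by template matching
    T=cv2.cvtColor(p0['p'],cv2.COLOR_RGB2GRAY)[143:188,148:176];S=cv2.cvtColor(p,cv2.COLOR_RGB2GRAY)[133:235,138:186]
    m=cv2.matchTemplate(S,T,cv2.TM_CCOEFF_NORMED);_,v,_,l=cv2.minMaxLoc(m)
    y=l[1];x=l[0]
    if 0<y<m.shape[0]-1:
        a,b,c=m[y-1,x],m[y,x],m[y+1,x];y=y+.5*(a-c)/(a-2*b+c)
    q=px('side',[666,79,235]);q2=px('side',[666,79,195]);print('cell drop mm',(y-10)/(q2-q)[1]*40,'dx px',l[0]-10,'score',round(v,3))
    return p
E
python3 -c "
from see import *
p=see('s6');crop(p,190,140,280,220,8,'s6.png')
"
```

```text
t 10.5 pos [449.3  -1.8 184.1] rot [179.8  -0.  -97.1] F [ 0.1  0.7 -3.6] gap 18.1 j [ -6.7 -14.9 111.6  -0.   83.5  90.4]
cell drop mm -0.10008427939273097 dx px 0 score 0.997
```

View pics/s6.png

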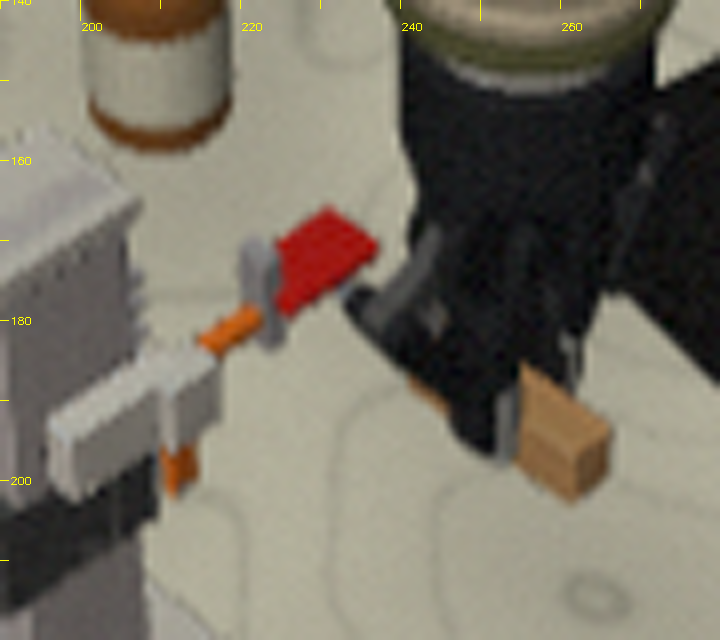

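The pawl has started to turn (pad edge up about 1 px, hook shifted right) and the cell is unmoved. Continuing slowly.

jog_arm(offset=[[0, 0, -0.6], [0, 0, -0.4]], delta_rot=[[0, 0, 0], [0, 0, 0]], jaw=[0, 0])

```text
time: 10.75
tool_pos: [449.1, -1.8, 185.0]
tcp_rot: [179.8, -0.0, -97.1]
ft_force: [0.9, 0.7, -5.7]
finger_gap: 17.8
```

jog_arm(offset=[[0, 0, -0.6], [0, 0, -0.4]], delta_rot=[[0, 0, 0], [0, 0, 0]], jaw=[0, 0])

```text
time: 10.95
tool_pos: [448.9, -1.7, 185.7]
tcp_rot: [179.7, -0.0, -97.1]
ft_force: [-0.3, 0.9, -3.6]
finger_gap: 17.9
```

jog_arm(offset=[[0, 0, -0.6], [0, 0, -0.4]], delta_rot=[[0, 0, 0], [0, 0, 0]], jaw=[0, 0])

```text
time: 11.15
tool_pos: [448.7, -1.7, 186.8]
tcp_rot: [179.7, -0.0, -97.1]
ft_force: [1.0, 0.3, -5.3]
finger_gap: 18.0
```

```bash
python3 -c "
from see import *
p=see('s7')
"
```

```text
t 11.15 pos [448.7  -1.7 186.8] rot [179.7  -0.  -97.1] F [ 1.   0.3 -5.3] gap 18.0 j [ -6.7 -15.  111.4  -0.   83.9  90.4]
cell drop mm -0.13934482855948122 dx px 0 score 0.996
```

jog_arm(offset=[[0, 0, 0]], delta_rot=[[0, 0, 0]], jaw=[0])

```text
time: 11.3
tool_pos: [448.7, -1.6, 186.6]
tcp_rot: [179.7, -0.0, -97.1]
ft_force: [0.3, 0.8, -5.9]
finger_gap: 18.0
```

jog_arm(offset=[[0, 0, 0]], delta_rot=[[0, 0, 0]], jaw=[0])

```text
time: 11.4
tool_pos: [448.7, -1.7, 186.6]
tcp_rot: [179.7, -0.0, -97.1]
ft_force: [1.8, 0.6, -4.6]
finger_gap: 18.0
```

jog_arm(offset=[[0, 0, 0]], delta_rot=[[0, 0, 0]], jaw=[0])

```text
time: 11.5
tool_pos: [448.7, -1.7, 186.5]
tcp_rot: [179.7, -0.0, -97.1]
ft_force: [0.9, 0.4, -4.9]
finger_gap: 17.6
```

```bash
python3 -c "
from see import *
p=see('s8');crop(p,190,140,280,220,8,'s8.png')
"
```

```text
t 11.5 pos [448.7  -1.7 186.5] rot [179.7  -0.  -97.1] F [ 0.9  0.4 -4.9] gap 17.6 j [ -6.7 -15.  111.4  -0.   83.9  90.4]
cell drop mm -0.13584046739755645 dx px 0 score 0.996
```

View pics/s8.png

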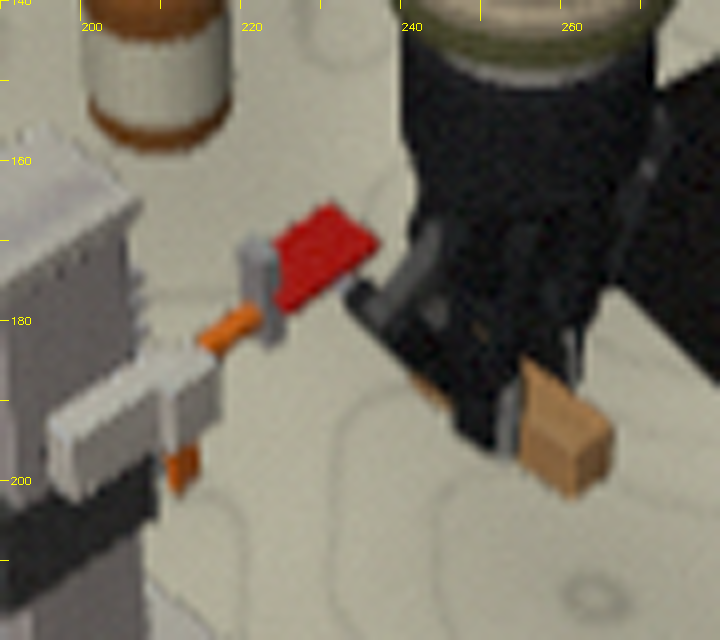

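Contact force is about 4.5 N at rest with the hook still loaded in the rack, which is close to the limit. I'll back off and use a longer lever, about 81 mm out, to cut the force.

jog_arm(offset=[[0, 0, 2], [0, 0, 3], [0, 0, 3], [3, 0, 0], [4, 0, 0], [2, 0, 0], [0, 0, 0]], delta_rot=[[0, 0, 0], [0, 0, 0], [0, 0, 0], [0.3, 0, 0], [0, 0, 0], [0, 0, 0], [0, 0, 0]], jaw=[0, 0, 0, 0, 0, 0, 0])

```text
time: 12.25
tool_pos: [449.1, -11.8, 180.0]
tcp_rot: [-179.7, -0.1, -97.1]
ft_force: [0.4, -0.0, -1.1]
finger_gap: 18.1
```

jog_arm(offset=[[0, 0, 0]], delta_rot=[[0, 0, 0]], jaw=[0])

```text
time: 12.35
tool_pos: [449.2, -12.0, 180.2]
tcp_rot: [-179.7, -0.1, -97.1]
ft_force: [0.3, 0.6, -0.9]
finger_gap: 18.0
```

jog_arm(offset=[[0, 0, 0]], delta_rot=[[0, 0, 0]], jaw=[0])

```text
time: 12.45
tool_pos: [449.2, -12.0, 180.3]
tcp_rot: [-179.7, -0.1, -97.1]
ft_force: [-0.2, 0.5, -0.4]
finger_gap: 17.9
```

```bash
python3 -c "
from see import *
p=see('s9');crop(p,190,140,280,220,8,'s9.png')
"
```

```text
t 12.45 pos [449.2 -12.  180.3] rot [-179.7   -0.1  -97.1] F [-0.2  0.5 -0.4] gap 17.9 j [ -8.  -15.3 112.3  -0.1  82.6  89.1]
cell drop mm -0.10448710643212365 dx px 0 score 0.997
```

View pics/s9.png

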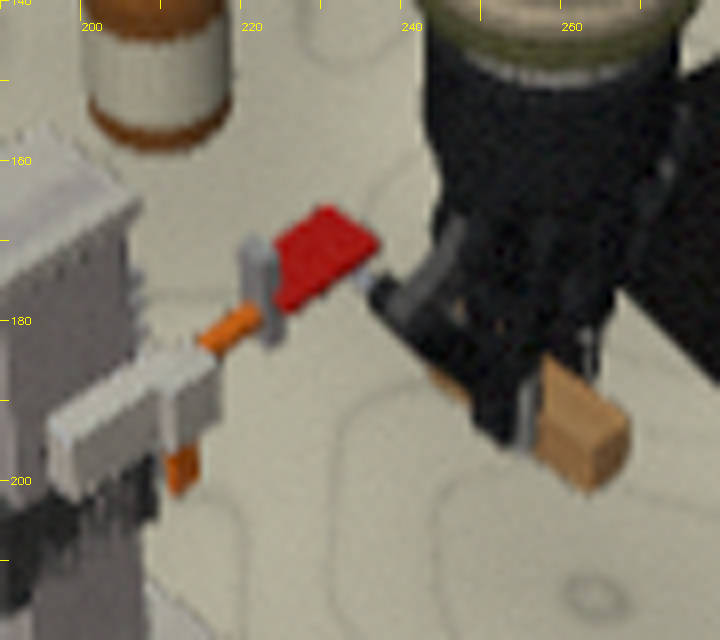

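```bash
python3 - <<'E'
from h import *
a=np.load('s8.npz')['p'];b=np.load('s9.npz')['p'];c=np.load('s4.npz')['p']
ims=[]
for p in(c,a,b):
    crop(p,175,155,242,222,6,'x.png');ims.append(cv2.imread('pics/x.png')[:,:])
cv2.imwrite('pics/cmp.png',cv2.resize(np.hstack(ims),(800,267)))
cv2.imwrite('pics/cmp2.png',np.hstack(ims[1:])[:, :800])
# red centroid and corners per frame, native px
for n in('side0','s4','s5','s6','s7','s8','s9'):
    p=np.load(n+'.npz')['p'].astype(int);m=(p[:,:,0]>110)&(p[:,:,1]<60)&(p[:,:,2]<60);v,u=np.nonzero(m);k=(u>215)&(u<245)&(v>155)&(v<190)
    o=(p[:,:,0]>150)&(p[:,:,1]>60)&(p[:,:,1]<120)&(p[:,:,2]<60);vo,uo=np.nonzero(o);ko=(uo>205)&(uo<216)&(vo>190)&(vo<206)
    print(n,k.sum(),u[k].mean().round(2),v[k].mean().round(2),'hook',uo[ko].mean().round(2),vo[ko].mean().round(2))
E
```

```text
side0 88 229.26 172.67 hook 210.0 199.0
s4 88 229.57 172.43 hook 210.0 199.0
s5 87 229.43 172.55 hook 210.0 199.0
s6 94 229.24 172.14 hook 210.8 199.0
s7 90 229.26 171.6 hook 211.0 199.0
s8 92 229.14 171.76 hook 211.0 199.0
s9 93 229.22 171.75 hook 211.0 199.0
```

View pics/cmp2.png

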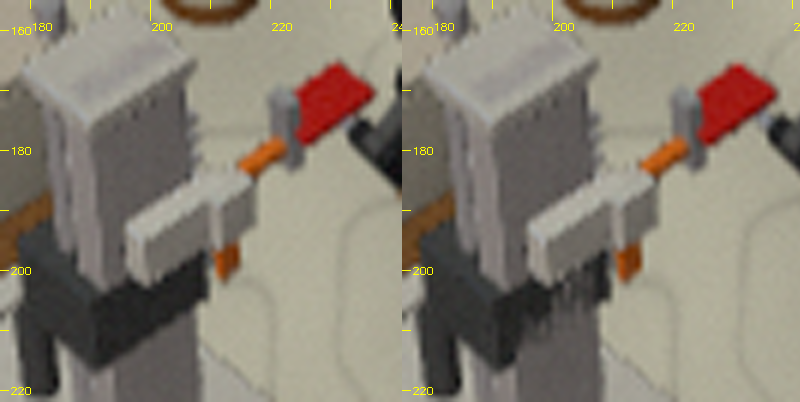

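The pawl stays partly turned (hook at u≈211 against 210 at rest), presumably held by friction under load. The cell has not dropped. Force at the new lever is back to baseline. Raising again here.

jog_arm(offset=[[0, 0, -1.5], [0, 0, -1.5], [0, 0, 0]], delta_rot=[[-0.3, 0, 0], [0, 0, 0], [0, 0, 0]], jaw=[0, 0, 0])

```text
time: 12.8
tool_pos: [449.3, -11.8, 183.6]
tcp_rot: [180.0, -0.1, -97.1]
ft_force: [0.8, -0.4, -1.7]
finger_gap: 18.0
```

jog_arm(offset=[[0, 0, -1], [0, 0, 0]], delta_rot=[[0, 0, 0], [0, 0, 0]], jaw=[0, 0])

```text
time: 13.0
tool_pos: [449.3, -11.8, 184.7]
tcp_rot: [-180.0, -0.1, -97.1]
ft_force: [-0.2, -1.2, -1.0]
finger_gap: 17.8
```

jog_arm(offset=[[0, 0, -1], [0, 0, 0]], delta_rot=[[0, 0, 0], [0, 0, 0]], jaw=[0, 0])

```text
time: 13.2
tool_pos: [449.2, -11.7, 185.7]
tcp_rot: [180.0, -0.1, -97.1]
ft_force: [-0.5, -0.2, -1.7]
finger_gap: 17.7
```

jog_arm(offset=[[0, 0, -1], [0, 0, 0]], delta_rot=[[0, 0, 0], [0, 0, 0]], jaw=[0, 0])

```text
time: 13.4
tool_pos: [448.9, -11.6, 186.3]
tcp_rot: [179.9, -0.0, -97.1]
ft_force: [1.5, -0.5, -3.0]
finger_gap: 18.1
```

```bash
python3 -c "
from see import *
p=see('s10')"
```

```text
t 13.4 pos [448.9 -11.6 186.3] rot [179.9  -0.  -97.1] F [ 1.5 -0.5 -3. ] gap 18.1 j [ -8.  -15.1 111.6  -0.   83.6  89.1]
cell drop mm -0.1272482419946447 dx px 0 score 0.997
```

jog_arm(offset=[[0, 0, -0.8], [0, 0, -0.2]], delta_rot=[[0, 0, 0], [0, 0, 0]], jaw=[0, 0])

```text
time: 13.65
tool_pos: [448.8, -11.6, 186.8]
tcp_rot: [179.9, -0.0, -97.1]
ft_force: [2.5, -0.4, -4.8]
finger_gap: 17.6
```

jog_arm(offset=[[0, 0, -0.8], [0, 0, -0.2]], delta_rot=[[0, 0, 0], [0, 0, 0]], jaw=[0, 0])

```text
time: 13.85
tool_pos: [448.6, -11.6, 187.6]
tcp_rot: [179.9, -0.0, -97.1]
ft_force: [0.2, 0.8, -1.1]
finger_gap: 17.7
```

```bash
python3 -c "
from see import *
p=see('s11')"
```

```text
t 13.85 pos [448.6 -11.6 187.6] rot [179.9  -0.  -97.1] F [ 0.2  0.8 -1.1] gap 17.7 j [ -8.  -15.2 111.5  -0.   83.8  89.1]
cell drop mm -0.08058653713227737 dx px 0 score 0.997
```

jog_arm(offset=[[0, 0, -0.8], [0, 0, -0.2]], delta_rot=[[0, 0, 0], [0, 0, 0]], jaw=[0, 0])

```text
time: 14.1
tool_pos: [448.5, -11.6, 188.9]
tcp_rot: [179.9, -0.0, -97.1]
ft_force: [1.3, 0.7, -1.6]
finger_gap: 17.8
```

```bash
python3 -c "
from see import *
p=see('s12')"
```

```text
t 14.1 pos [448.5 -11.6 188.9] rot [179.9  -0.  -97.1] F [ 1.3  0.7 -1.6] gap 17.8 j [ -8.  -15.2 111.4  -0.1  84.   89.1]
cell drop mm 0.23781462329116826 dx px 0 score 0.992
```

jog_arm(offset=[[0, 0, -0.4]], delta_rot=[[0, 0, 0]], jaw=[0])

```text
time: 14.25
tool_pos: [448.7, -11.6, 189.5]
tcp_rot: [179.9, -0.0, -97.1]
ft_force: [-0.6, 0.4, -1.9]
finger_gap: 17.9
```

```bash
python3 -c "
from see import *
p=see('s13')"
```

```text
t 14.25 pos [448.7 -11.6 189.5] rot [179.9  -0.  -97.1] F [-0.6  0.4 -1.9] gap 17.9 j [ -8.  -15.3 111.3  -0.1  84.   89.1]
cell drop mm 1.758421648532678 dx px 0 score 0.966
```

The cell is sinking, with light force (about 1.3 N). I'll add a small margin and track it.

jog_arm(offset=[[0, 0, -0.6], [0, 0, 0], [0, 0, 0], [0, 0, 0], [0, 0, 0], [0, 0, 0], [0, 0, 0], [0, 0, 0], [0, 0, 0], [0, 0, 0]], delta_rot=[[0, 0, 0], [0, 0, 0], [0, 0, 0], [0, 0, 0], [0, 0, 0], [0, 0, 0], [0, 0, 0], [0, 0, 0], [0, 0, 0], [0, 0, 0]], jaw=[0, 0, 0, 0, 0, 0, 0, 0, 0, 0])

```text
time: 15.3
tool_pos: [448.6, -11.5, 190.1]
tcp_rot: [179.9, -0.0, -97.1]
ft_force: [0.1, 0.1, -2.2]
finger_gap: 18.2
```

```bash
cat >> see.py <<'E'
def drop(tag,ref='s4'):
    # depth-based: along lift cell top, min-search: mean depth-derived z of cell top using points with xy in cell footprint
    out=[]
    for n in(ref,tag):
        d=np.load(n+'.npz')['d'];vv,uu=np.mgrid[135:240,140:190];P=np.array([bp('side',u,v,d[v,u]) for u,v in zip(uu.ravel(),vv.ravel()) if d[v,u]>0])
        k=(abs(P[:,0]-658)<22)&(abs(P[:,1]-78)<20)&(P[:,2]>150);z=P[k,2];out.append(np.median(z))
    print('depth drop',out[0]-out[1],out)
E
python3 -c "
from see import *
p=see('s14');drop('s14');crop(p,140,120,280,220,5,'s14.png')"
```

```text
t 15.3 pos [448.6 -11.5 190.1] rot [179.9  -0.  -97.1] F [ 0.1  0.1 -2.2] gap 18.2 j [ -8.  -15.3 111.3  -0.   84.1  89.1]
cell drop mm 15.365491146098691 dx px 1 score 0.944Traceback (most recent call last):
  File "<string>", line 3, in <module>
    p=see('s14');drop('s14');crop(p,140,120,280,220,5,'s14.png')
                 ~~~~^^^^^^^
  File "see.py", line 21, in drop
    d=np.load(n+'.npz')['d'];vv,uu=np.mgrid[135:240,140:190];P=np.array([bp('side',u,v,d[v,u]) for u,v in zip(uu.ravel(),vv.ravel()) if d[v,u]>0])
                                                                         ~~^^^^^^^^^^^^^^^^^^^
  File "h.py", line 4, in bp
    c=cams.camera_model(n);K=c['K'];T=np.linalg.inv(c['camera_from_world'])
ValueError: time passes only in moves, steps and waits
```

```bash
python3 - <<'E'
import re
s=open('h.py').read()
s=s.replace("def bp(","_C={}\ndef cm(n):\n    if n not in _C:_C[n]=cams.camera_model(n)\n    return _C[n]\ndef bp(",1).replace("c=cams.camera_model(n)","c=cm(n)")
open('h.py','w').write(s)
E
python3 -c "
from see import *
drop('s13');drop('s14')"
```

```text
depth drop 1.734276030999581 [np.float64(227.476959273469), np.float64(225.7426832424694)]
depth drop 14.749935760884057 [np.float64(227.476959273469), np.float64(212.72702351258494)]
```

jog_arm(offset=[[0, 0, 0], [0, 0, 0], [0, 0, 0], [0, 0, 0], [0, 0, 0], [0, 0, 0], [0, 0, 0], [0, 0, 0], [0, 0, 0], [0, 0, 0], [0, 0, 0], [0, 0, 0]], delta_rot=[[0, 0, 0], [0, 0, 0], [0, 0, 0], [0, 0, 0], [0, 0, 0], [0, 0, 0], [0, 0, 0], [0, 0, 0], [0, 0, 0], [0, 0, 0], [0, 0, 0], [0, 0, 0]], jaw=[0, 0, 0, 0, 0, 0, 0, 0, 0, 0, 0, 0])

```text
time: 16.55
tool_pos: [448.6, -11.5, 190.1]
tcp_rot: [179.9, -0.0, -97.1]
ft_force: [-0.2, 0.8, -2.8]
finger_gap: 17.6
```

```bash
python3 -c "
from see import *
p=see('s15');drop('s15');crop(p,140,120,280,220,5,'s15.png')"
```

```text
t 16.55 pos [448.6 -11.5 190.1] rot [179.9  -0.  -97.1] F [-0.2  0.8 -2.8] gap 17.6 j [ -8.  -15.3 111.3  -0.   84.1  89.1]
cell drop mm 29.18577244846444 dx px 1 score 0.952
depth drop 29.18568282452827 [np.float64(227.476959273469), np.float64(198.29127644894072)]
```

View pics/s15.png

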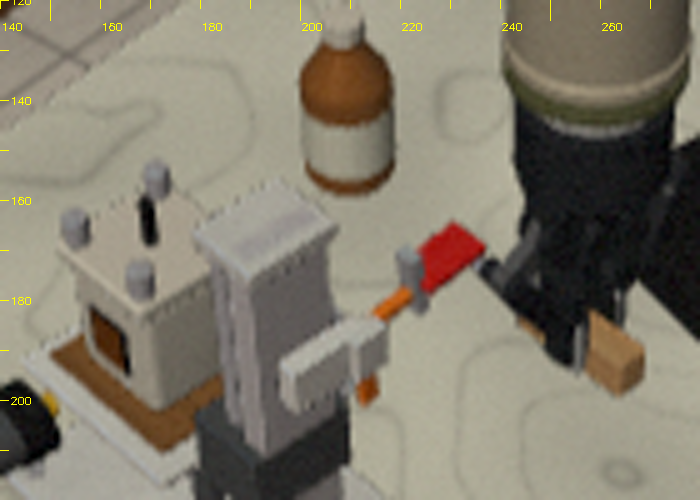

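Two methods agree: 29.2 mm at 16.55 s, about 11.3 mm/s. Hold 0.8 s (to about 38.8 mm), then lower the rod.

jog_arm(offset=[[0, 0, 0], [0, 0, 0], [0, 0, 0], [0, 0, 0], [0, 0, 0], [0, 0, 0], [0, 0, 0], [0, 0, 0], [0, 0, 4], [0, 0, 6], [0, 0, 6], [0, 0, 4], [0, 0, 0], [0, 0, 0]], delta_rot=[[0, 0, 0], [0, 0, 0], [0, 0, 0], [0, 0, 0], [0, 0, 0], [0, 0, 0], [0, 0, 0], [0, 0, 0], [0, 0, 0], [0, 0, 0], [0, 0, 0], [0, 0, 0], [0, 0, 0], [0, 0, 0]], jaw=[0, 0, 0, 0, 0, 0, 0, 0, 0, 0, 0, 0, 0, 0])

```text
time: 18.0
tool_pos: [448.6, -11.6, 168.2]
tcp_rot: [179.9, -0.1, -97.1]
ft_force: [0.5, -0.6, -1.1]
finger_gap: 17.8
```

```bash
python3 -c "
from see import *
p=see('s16');drop('s16');crop(p,140,120,280,220,5,'s16.png')"
```

```text
t 18.0 pos [448.6 -11.6 168.2] rot [179.9  -0.1 -97.1] F [ 0.5 -0.6 -1.1] gap 17.8 j [ -8.  -14.4 112.9  -0.1  81.6  89.1]
cell drop mm 46.037632529316916 dx px 2 score 0.944
depth drop 45.79123452509975 [np.float64(227.476959273469), np.float64(181.68572474836924)]
```

View pics/s16.png

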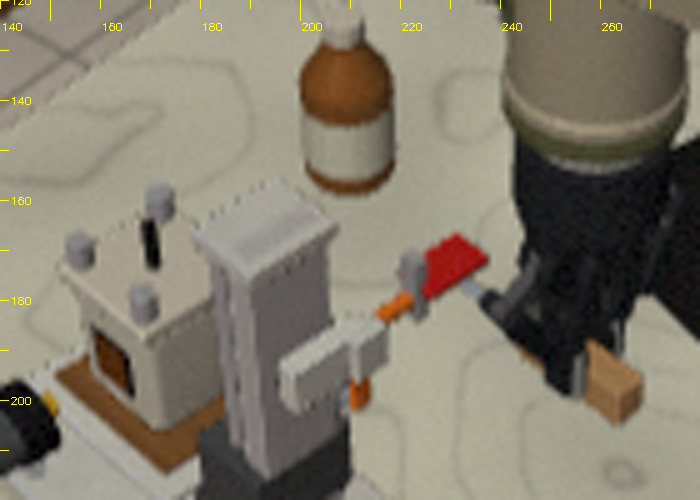

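The pawl has dropped in (pad and hook back at rest) and the cell is at 46 mm, heading to the 48 notch. Moving out in -y.

jog_arm(offset=[[5, 0, 0], [10, 0, 0], [12, 0, 0], [12, 0, 0], [12, 0, 0], [10, 0, 0], [5, 0, 0], [0, 0, 0]], delta_rot=[[0, 0, 0], [0, 0, 0], [0, 0, 0], [0, 0, 0], [0, 0, 0], [0, 0, 0], [0, 0, 0], [0, 0, 0]], jaw=[0, 0, 0, 0, 0, 0, 0, 0])

```text
time: 18.85
tool_pos: [440.0, -84.6, 169.4]
tcp_rot: [-180.0, -0.1, -97.2]
ft_force: [-0.3, 0.5, -1.2]
finger_gap: 18.2
```

```bash
python3 -c "
from see import *
p=see('s17');drop('s17')
plan([471,-297,50],-103.3,12)"
```

```text
t 18.85 pos [440.  -84.6 169.4] rot [-180.    -0.1  -97.2] F [-0.3  0.5 -1.2] gap 18.2 j [-17.4 -14.7 113.   -0.1  81.7  79.9]
cell drop mm 46.02788365818669 dx px 2 score 0.944
depth drop 46.24226925597537 [np.float64(227.476959273469), np.float64(181.23469001749362)]
t 18.9 pos [440.  -84.3 169.3] rot [-180.    -0.1  -97.2] F [ 0.5  0.6 -1.3] gap 17.9 j [-17.3 -14.7 113.   -0.1  81.7  79.9]
rot/row [-0.  -0.   0.5] tot [-0.  -0.1  6.1]
[17.2 -4.8 10. ]
[17.2 -4.9 10. ]
[17.2 -5.1 10. ]
[17.1 -5.2 10. ]
[17.1 -5.4 10. ]
[17.  -5.5 10. ]
[17.  -5.7 10. ]
[16.9 -5.8 10. ]
[16.9 -6.  10. ]
[16.8 -6.1 10. ]
[16.8 -6.3 10. ]
[16.7 -6.4  9.9]
```

The cell has stopped; it measures 46, nearest notch 48. Returning the rod to the mat.

jog_arm(offset=[[9, -3, 4], [17, -5, 9], [17, -5, 10], [17, -5, 10], [17, -5, 10], [17, -5, 10], [17, -6, 10], [17, -6, 10], [17, -6, 10], [17, -6, 10], [13, -5, 7], [6, -2, 3], [0, 0, 0], [0, 0, 0]], delta_rot=[[0, 0, 0.5], [0, 0, 0.5], [0, 0, 0.5], [0, 0, 0.5], [0, 0, 0.5], [0, 0, 0.5], [0, 0, 0.5], [0, 0, 0.5], [0, 0, 0.5], [0, 0, 0.5], [0, 0, 0.5], [0, 0, 0.5], [0, 0, 0], [0, 0, 0]], jaw=[0, 0, 0, 0, 0, 0, 0, 0, 0, 0, 0, 0, 0, 0])

```text
time: 20.3
tool_pos: [469.7, -280.2, 58.2]
tcp_rot: [180.0, 0.0, -103.2]
ft_force: [-0.2, -0.3, -1.0]
finger_gap: 18.2
```

```bash
python3 -c "
from plan import *
plan([471,-297,9],-103.3,6)
p,d=cams.snapshot('side');np.savez('s18.npz',p=p,d=d);crop(p,240,110,360,220,6,'s18.png')
crop(p,130,150,200,220,10,'s18b.png')
"
```

```text
t 20.3 pos [ 469.7 -280.2   58.2] rot [ 180.     0.  -103.2] F [-0.2 -0.3 -1. ] gap 18.2 j [-36.2   8.2 103.3   0.   68.5  67. ]
rot/row [0. 0. 0.] tot [0.  0.  0.1]
[ 2.7 -0.9  8.2]
[ 2.7 -0.9  8.2]
[ 2.7 -0.9  8.2]
[ 2.7 -0.9  8.2]
[ 2.7 -0.9  8.2]
[ 2.7 -0.9  8.2]
```

View pics/s18.png

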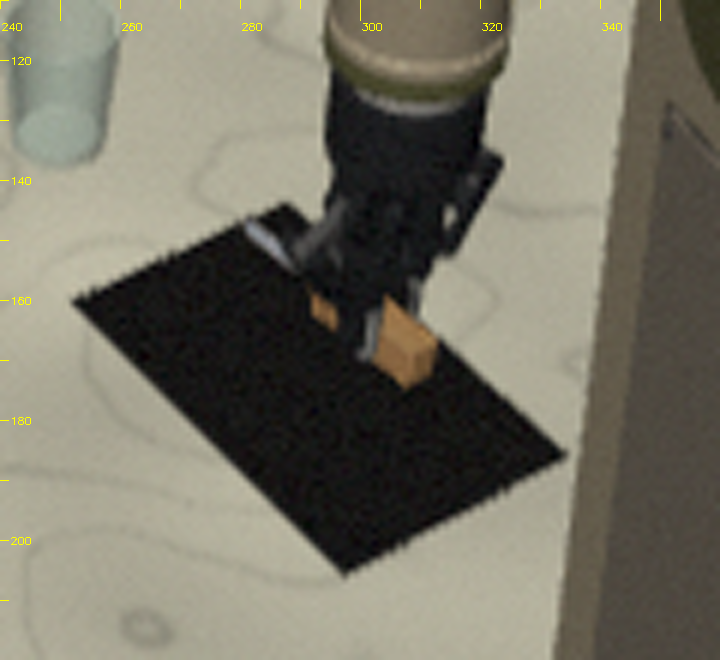

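View pics/s18b.png

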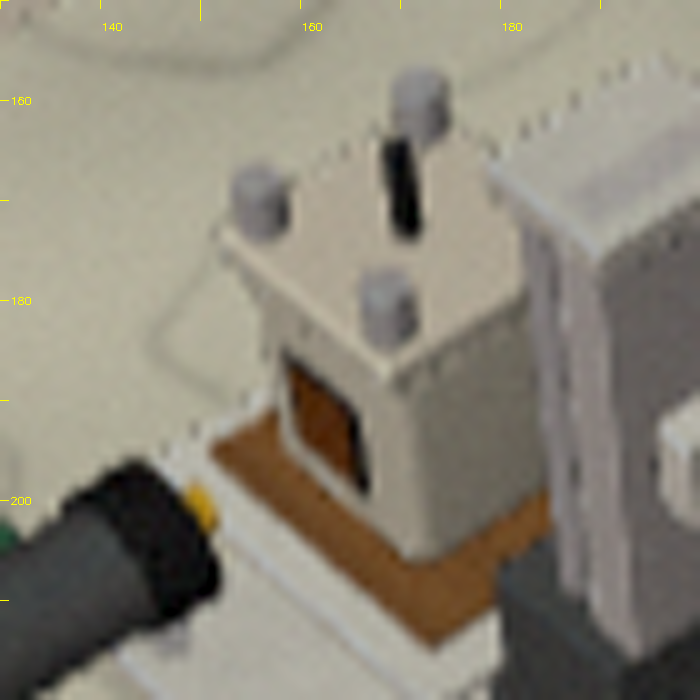

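The window is now at about (162,193) and the lamp mouth at about (150,200.5). Computing both heights.

```bash
python3 - <<'E'
from plan import *
ly=np.array([.12,.993,0])
def isect(u,v,dd):
    a=bp('side',u,v,100);b=bp('side',u,v,1000);k=(dd-a@ly)/((b-a)@ly);return a+k*(b-a)
d=np.load('s18.npz')['d']
for u,v in[(161,189),(162,191),(162,193),(163,195),(164,196)]:
    P=bp('side',u,v,d[v,u]);print('win',P,P@ly)
for u,v in[(167,192),(168,196),(167,199),(158,196),(160,198)]:
    P=bp('side',u,v,d[v,u]);print('face',P,P@ly)
for dd in(187.8,189.5,191): print(dd,[isect(u,v,dd)[2].round(1) for u,v in[(158.5,185),(165.5,190.5),(166.5,199.7),(159.3,193.5),(162.4,192.3)]])
B=np.array([683-.12*-28,152,130]);  # mouth on tube axis
for z in(127,130,133):
  for x in(678,682,686): print(z,x,px('side',[x,152,z]))
E
```

```text
win [674.  110.7 146.6] 190.81040176507162
win [671.5 110.4 140.2] 190.2558613562346
win [674.2 109.4 129.7] 189.51214495577278
win [668.9 111.4 127. ] 190.87077284890728
win [666.4 110.5 123.9] 189.71453501977558
face [652.8 109.6 148.1] 187.16904410448228
face [649.7 110.8 135.4] 187.95701694690598
face [657.7 109.1 116.6] 187.22344539759894
face [703.  101.6  91.5] 185.2120750882882
face [694.4 102.6  90. ] 185.2553479655722
187.8 [np.float64(149.6), np.float64(150.5), np.float64(112.6), np.float64(113.7), np.float64(131.0)]
189.5 [np.float64(152.8), np.float64(153.8), np.float64(116.0), np.float64(117.0), np.float64(134.3)]
191 [np.float64(155.7), np.float64(156.7), np.float64(118.9), np.float64(120.0), np.float64(137.3)]
127 678 [149.8 202.2]
127 682 [148.7 201.5]
127 686 [147.7 200.8]
130 678 [149.7 201.5]
130 682 [148.6 200.8]
130 686 [147.5 200.1]
133 678 [149.5 200.7]
133 682 [148.5 200. ]
133 686 [147.4 199.3]
```

jog_arm(offset=[[3, -1, 5], [3, -1, 8], [3, -1, 8], [3, -1, 8], [2, 0, 7], [0, 0, 3], [0, 0, 0], [0, 0, 0]], delta_rot=[[0, 0, 0], [0, 0, 0], [0, 0, 0], [0, 0, 0], [0, 0, 0], [0, 0, 0], [0, 0, 0], [0, 0, 0]], jaw=[0, 0, 0, 0, 0, 0, 0, 0])

```text
time: 21.15
tool_pos: [470.7, -294.3, 16.1]
tcp_rot: [-180.0, 0.0, -103.1]
ft_force: [0.2, 0.1, -0.9]
finger_gap: 17.6
```

Window is at about 131–137 and the beam at about 130–133. The stated drop limit of 52 mm also makes 48 the nearest notch. Setting the rod down.

jog_arm(offset=[[0, 0, 3], [0, 0, 2], [0, 0, 0]], delta_rot=[[0, 0, 0], [0, 0, 0], [0, 0, 0]], jaw=[0, 0, 0])

```text
time: 21.45
tool_pos: [471.2, -294.5, 11.4]
tcp_rot: [-179.9, -0.0, -103.1]
ft_force: [0.4, 0.4, -1.3]
finger_gap: 17.6
```

jog_arm(offset=[[0, 0, 1], [0, 0, 0]], delta_rot=[[0, 0, 0], [0, 0, 0]], jaw=[0, 0])

```text
time: 21.65
tool_pos: [471.5, -294.5, 10.6]
tcp_rot: [-179.9, -0.0, -103.1]
ft_force: [-0.2, -0.8, -1.0]
finger_gap: 17.7
```

jog_arm(offset=[[0, 0, 1.2], [0, 0, 0]], delta_rot=[[0, 0, 0], [0, 0, 0]], jaw=[0, 0])

```text
time: 21.85
tool_pos: [471.6, -294.6, 9.5]
tcp_rot: [-179.9, -0.0, -103.1]
ft_force: [-0.7, -0.4, -0.8]
finger_gap: 18.2
```

jog_arm(offset=[[0, 0, 1], [0, 0, 0]], delta_rot=[[0, 0, 0], [0, 0, 0]], jaw=[0, 0])

```text
time: 22.05
tool_pos: [471.7, -294.7, 8.5]
tcp_rot: [-179.9, -0.0, -103.0]
ft_force: [-0.7, -0.0, -0.7]
finger_gap: 18.0
```

jog_arm(offset=[[0, 0, 0.5], [0, 0, 0]], delta_rot=[[0, 0, 0], [0, 0, 0]], jaw=[0, 0])

```text
time: 22.25
tool_pos: [471.6, -294.6, 8.0]
tcp_rot: [-179.9, -0.0, -103.0]
ft_force: [0.1, 0.1, -1.1]
finger_gap: 17.8
```

jog_arm(offset=[[0, 0, 0.3], [0, 0, 0], [0, 0, 0], [0, 0, 0], [0, 0, 0], [0, 0, 0], [0, 0, -4], [0, 0, -10], [0, 0, -20], [0, 0, -30], [0, 0, -30], [0, 0, -20], [0, 0, 0], [0, 0, 0]], delta_rot=[[0, 0, 0], [0, 0, 0], [0, 0, 0], [0, 0, 0], [0, 0, 0], [0, 0, 0], [0, 0, 0], [0, 0, 0], [0, 0, 0], [0, 0, 0], [0, 0, 0], [0, 0, 0], [0, 0, 0], [0, 0, 0]], jaw=[0, 40, 65, 65, 65, 65, 65, 65, 65, 65, 65, 65, 65, 65])

```text
time: 23.65
tool_pos: [471.7, -294.8, 130.6]
tcp_rot: [-179.8, -0.1, -103.0]
ft_force: [0.2, 0.2, -0.3]
finger_gap: 55.8
```

```bash
python3 -c "
from see import *
p=see('s20');drop('s20');cv2.imwrite('pics/s20.png',cv2.resize(p[:,:,::-1],(800,600)))
"
```

```text
t 23.65 pos [ 471.7 -294.8  130.6] rot [-179.8   -0.1 -103. ] F [ 0.2  0.2 -0.3] gap 55.8 j [-37.3   4.5  99.2   0.   76.1  65.7]
cell drop mm 46.05746074178518 dx px 2 score 0.944
depth drop 46.098674872509264 [np.float64(227.476959273469), np.float64(181.37828440095973)]
```

View pics/s20.png

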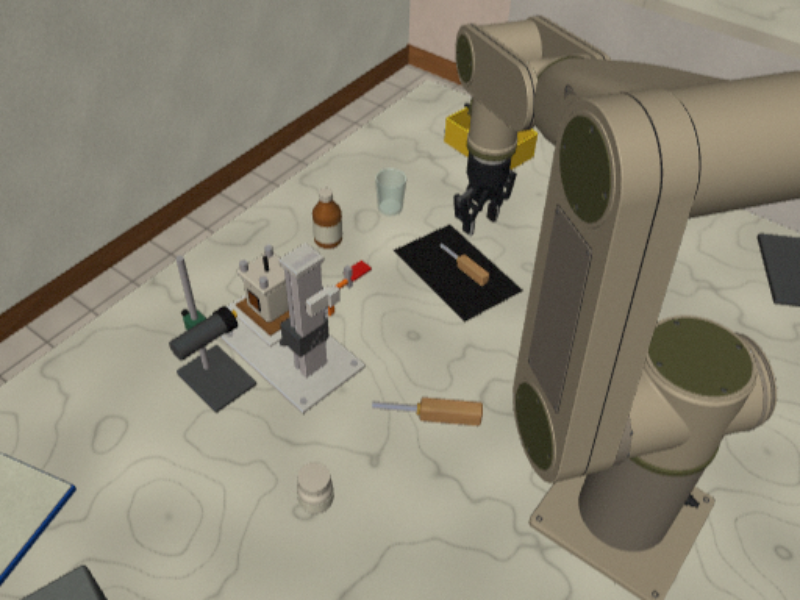

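The rod lies on the mat at (465,263) and the gripper is clear. The pawl is engaged, the cell is stable at the same notch, and the bystanders are untouched. Handing in.

```bash
python3 -c "
from bench import r
print(r.hand_in())"
```

```text
the job is handed in; nothing more can be done
None
```

The cell was lowered and caught on the 48 mm notch. The smallest rod is back on the black mat, released, and I handed the job in at about 23.7 s.

**What I did:** I lifted the red tail from below with the rod, starting about 72 mm out from the pivot. Force there reached about 4.5 N with the hook still in the rack. I backed off and lifted again about 81 mm out, where the hook came free at light force. The cell sank at about 11–13 mm/s. I lowered the rod at about 39 mm, and the pawl dropped back in.

**Last checks:**
- **Cell:** it was steady from 18 s to 23.7 s.
- **Rod:** it lies on the mat with the gripper about 100 mm above it.
- **Bottle, beaker and jar:** they look unmoved in the last picture.

**Checks that disagreed or were borderline:**
- **Drop:** the cameras measure about 46 mm, not 48. The nearest notch is still 48.
- **Window against beam:** I measured the window at about 131–137 mm and the beam at about 130–133 mm. They probably agree within 4 mm, inside the 8 mm limit.
- **Tail force:** single noisy wrist readings during the first lift reached 5.9 N raw, or about 5.4 N after taking off the rod's own load. The average at rest was about 4.5 N. I cannot rule out that the 5 N limit was briefly passed, though the pawl should not have reached its stop: the rod rose about 9 mm there, and the stop is at about 11.

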